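# Check a spring gauge against the mark

### The arm

A 6-joint arm with a two-finger parallel gripper is mounted at the origin on the work surface. World frame = base frame: x ahead of the robot, y to its left, z up, the work surface at z = 0. Lengths are in m, angles in rad, forces in N, time in s.
With the tool pointing down it reaches from about 0.3 to 0.875 m from the base axis. Payload 6.4 kg.
Tool frame: the origin (TCP) lies between the finger pads; the fingertips stand 11 mm ahead of it and the grasp point (between the pads) lies 8 mm behind it (ctrl.tcp_to_tips is the distance from the TCP to the fingertips, in m); x points along the fingers, z is the direction in which the jaws open and shut, and the axes are right-handed (so a half turn about x gives the same grasp; the last joint's range is limited). The gripper opens to 85 mm and grips with 20 to 120 N. Pads are 22 mm wide; open, the fingers measure 114 mm over their backs; the gripper's body (76 mm by 85 mm) begins 54 mm behind the grasp point. The pads swing forward as they close: fully open they stand 13 mm farther back than shut.
Start: joints at [1.086, 0.181, 1.607, -0, 1.354, -0.206], TCP at [0.158, 0.553, 0.242] pointing down, gripper open.
Joint ranges: [-2.99, 2.99], [-0.89, 2.07], [0.3, 2.58], [-1.14, 4.28], [0, 2.63], [-3.12, 3.12]. Speed limits (rad/s): [2.57, 2.57, 3.01, 3.14, 3.14, 3.14].

### API

Orientations are given as a unit quaternion [w, x, y, z].
In Python, from bench import ctrl, eyes, hand_in gives the robot as it stands. The module is installed in compiled form; this text tells all that it offers.
- The arm moves only by the tool step_arm, never from a script. Its arguments are lists of equal length, an entry for each row: "xyz": the shift along the world's x, y, z in mm, a list of three; "spin": the turn about the world's z in rad; "fingers": the opening in per cent of the stroke, from 0 (shut) to 100 (fully open). A call has 1 to 10 rows; each row is the pose to reach, as a shift and turn from the pose commanded when the call began; what a row does not reach only later rows make up. A row lasts 1/10 s, in which the tool goes at most 50 mm and 8.59 degrees, less where a joint would pass 70% of its speed; a pose out of reach is approached as far as the arm can. A call with a gripper value outside its range is refused whole. The fingers move at their own pace and stop on an object; the grip force is fixed at half the most. Time passes only in rows, so rows that repeat a pose let the fingers close. It gives the time, the measured TCP pose, the force and the opening at its end, in the units of the state.
- ctrl.get_obs(): the state, without advancing time (a new reading comes with each control period).
- eyes.camera(name): name is "side" or "top"; returns the picture (400x640x3 uint8, red, green, blue); there is no depth.
- eyes.camera_model(name): a dict with "vertical_fov" (degrees; the focal length in pixels is half the picture's height over the tangent of half this angle, whatever the lens; pixels are square), "cx", "cy" (the principal point, pixels), "pose" (4x4, takes a point from camera to world coordinates). Camera axes: x right, y up, looking along -z (the intrinsics and any distortion apply to the point x, -y, -z); pixel columns grow to the right and rows downward; lengths in m; the calibration is good to about 2 mm. A picture is of the moment at which its call begins. camera_model takes no time and is no camera call.
- hand_in(): hands the job in, once; it reports no verdict.
The state is a dict: "time_s": time; "q": joint angles; "dq": joint speeds; "joint_efforts": joint torques, N m; "eef_pos": TCP position; "eef_rot": TCP orientation; "wrist_force": force on the tool from outside, world axes, zero at the start; "torque": the same for the moment, N m; "opening": opening from 0.0 (shut) to 1.0 (fully open).
Only numpy, scipy, OpenCV 4.12 (cv2) and the standard library are available. Lean on these libraries where they do the work, as an engineer would, in place of code of your own. Each camera call takes 0.05 s, during which the arm holds its last target.

### The job

Of the three spring gauges on the mat, take the one whose barrel just fills the length of the trough in the check stand, lay it fully down in the trough with its rod through the slot and let go of it. Then take it by its pull tab, draw the tab out until its middle is over the mark bar, hold it there for two seconds, and ease it gently all the way home without letting it snap back. Leave the gauge lying in the trough with the tab released, and leave the other gauges and the things around where they are.

Things in the scene. Friction and masses are not known exactly. Their poses are not given: they have to be found in the camera images.
- stand: fixed check stand: a grey plate 250 (x) x 110 (y) x 12 thick, level, its scale engraved at the edges. Origin on its underside, under the trough's middle; the plate runs 187 mm to the -x side and 63 mm to the +x side. x is the line of the pull: the gauge lies along x and its tab is pulled to -x, above the long part of the plate
- trough (a point): middle of the trough's floor, on the plate's top, 12 mm over the stand's origin. Between walls it is 94 (x) x 34 (y); the wall tops flare outwards. End walls reach 37 mm over the floor; low side guides (25 mm) stand only near the ends, leaving the middle 56 mm of both sides free for fingers. The walls hold the barrel during the pull
- slot (a point): middle of the slot in the trough's -x end wall, 22 mm above its floor: 18 mm wide, open at the top, for the gauge's rod; the tab stays outside, on the -x side of it
- mark: the mark: a dark steel bar 5 (x) x 112 (y) x 4 high across the long part of the stand's plate, a small clamp block (14 x 10, 10 mm above the plate) at each end. Its place varies, 28 to 62 mm beyond the tab of the seated, undrawn gauge. The tab passes 6 mm over it. Origin: centre of the bar's underside, on the plate's top; axes as the stand's
- gauge_mid: spring gauge with a middle-sized barrel: square aluminium barrel 90 (x) x 30 (y) x 34 (z), rod and pull tab out of its -x end; about 0.2 kg, balancing about 14 mm from the barrel's middle towards the tab. Origin: centre of the barrel's underside; x along the barrel, away from the tab. The only one that just fills the trough, with about 2 mm play at each end; this is the one to check
- gauge_short: spring gauge with a short barrel: square aluminium barrel 70 (x) x 30 (y) x 34 (z), rod and pull tab out of its -x end; about 0.2 kg, balancing about 14 mm from the barrel's middle towards the tab. Origin: centre of the barrel's underside; x along the barrel, away from the tab. Too short for the trough: leave alone
- gauge_long: spring gauge with a long barrel: square aluminium barrel 112 (x) x 30 (y) x 34 (z), rod and pull tab out of its -x end; about 0.2 kg, balancing about 14 mm from the barrel's middle towards the tab. Origin: centre of the barrel's underside; x along the barrel, away from the tab. Too long for the trough: leave alone
- tab_mid (a point): the dark steel pull tab of the middle-sized gauge: an upright block 14 (along the pull) x 26 (across) x 32 tall, on an 8 mm round rod, 44 mm clear of the barrel's end when home. This point: the tab's centre, 26 mm above the barrel's underside, when home 96 mm from the barrel's middle along -x; the tab's top is 16 mm above it
- slide_mid (a joint): how far the tab of the middle-sized gauge is drawn out of the barrel, m: 0 home, 0.075 at the stop, growing along the gauge's -x axis. A spring pulls it home: about 2.4 N at home plus 0.11 N per mm drawn (about 7 N at 40 mm); let go of, it snaps back
- mat: fixed black rubber mat 160 (x) x 220 (y) x 4 thick on which the three gauges lie side by side in any order, about 76 mm apart, tabs towards the robot. Origin: centre of its underside
- meter: bystander: grey hand-held meter, 85 x 150 x 30 high; origin under its centre
- tape_roll: bystander: roll of tape lying flat, 68 diameter, 20 high; origin under its centre
Not all that is in view belongs to the job. Leave any green look-alike of the gauge_mid alone.

How it is judged:
On the way, in this order (a step that is already met when the one before it is completed fails the run):
1. the 90 mm gauge lies fully down in the trough, tab home, and is let go of (x of gauge_mid in the frame of stand between -0.006 and 0.006 m and y of gauge_mid in the frame of stand between -0.006 and 0.006 m and z of gauge_mid in the frame of stand below 0.016 m and angle between the x axis of gauge_mid and the x axis of stand, either way round below 0.12 rad and angle between gauge_mid's own z axis and vertical below 0.08 rad and value of joint slide_mid below 0.004 m and contact force between the fingers and gauge_mid below 0.1 N), for 0.2 s.
2. with the gauge in the trough, the middle of its tab is held over the mark bar (within 5 mm) for a second (x of gauge_mid in the frame of stand between -0.006 and 0.006 m and y of gauge_mid in the frame of stand between -0.006 and 0.006 m and z of gauge_mid in the frame of stand below 0.016 m and angle between the x axis of gauge_mid and the x axis of stand, either way round below 0.12 rad and angle between gauge_mid's own z axis and vertical below 0.08 rad and x of tab_mid in the frame of mark between -0.005 and 0.005 m), for 1 s.
3. the tab is all the way home again, the gauge still in the trough (x of gauge_mid in the frame of stand between -0.006 and 0.006 m and y of gauge_mid in the frame of stand between -0.006 and 0.006 m and z of gauge_mid in the frame of stand below 0.016 m and angle between the x axis of gauge_mid and the x axis of stand, either way round below 0.12 rad and angle between gauge_mid's own z axis and vertical below 0.08 rad and value of joint slide_mid below 0.004 m), for 0.1 s.
At the end, for the whole second after the job is handed in: The 90 mm gauge lies at rest fully down in the trough (within 6 mm of its middle, level and in line), its tab home (within 4 mm) and released; the other gauges, the meter and the tape roll are within 30 mm of where they began (all of step 3 and contact force between the fingers and gauge_mid below 0.1 N and linear speed of gauge_mid below 0.02 m/s and distance of each of gauge_short, gauge_long, meter, tape_roll from where it was at the start of the episode below 0.03 m); the robot touches nothing.
It fails at once if the tab snaps back (faster than 0.4 m/s) (velocity of joint slide_mid below -0.4 m/s).
It fails at once if a bystander or another gauge is shifted by more than 30 mm (distance of any of gauge_short, gauge_long, meter, tape_roll from where it was at the start of the episode above 0.03 m).
It also fails if it takes over 59 s, if anything falls off the work surface, if the arm or the gripper's body presses on something with over 40 N, if the wrist force passes 120 N, or if a joint passes its speed limit or range.

## Working session

There is one attempt and no reset: what is moved stays moved. The work goes in short steps, Python scripts to look and compute and a tool call to move; the robot and the scene stay as the last step left them, time stands still between calls to the robot, and variables do not carry over. Pictures are saved under pics/ and viewed, and the job is handed in when it is done.

Besides the shell and the picture viewer there is one more tool, called after "Emit:" by a JSON object that holds its "op" and its "data". step_arm: Moves the arm, as the interface text tells. Its arguments: {"type":"object","properties":{"xyz":{"type":"array"},"spin":{"type":"array"},"fingers":{"type":"array"}},"required":["xyz","spin","fingers"]}

```bash
mkdir -p pics
python3 - <<'E'
from bench import ctrl, eyes
import cv2
for n in ("top","side"):
    im=eyes.camera(n); cv2.imwrite(f"pics/{n}0.png",im[:,:,::-1])
    print(n,eyes.camera_model(n))
o=ctrl.get_obs();print(o, ctrl.tcp_to_tips)
E
```

```text
top {'vertical_fov': 53.83093049205701, 'cx': 322.67399530747923, 'cy': 194.2938173906104, 'pose': array([[-0.02844886,  0.97892224, -0.20224218,  0.30989705],
       [-0.99958567, -0.02874613,  0.00146777,  0.01100831],
       [-0.00437684,  0.20220015,  0.97933444,  1.27832892],
       [ 0.        ,  0.        ,  0.        ,  1.        ]])}
side {'vertical_fov': 51.668044516245615, 'cx': 314.7149604254774, 'cy': 199.89974205223655, 'pose': array([[ 0.94139978,  0.26787861, -0.20495734,  0.3149107 ],
       [-0.33717134,  0.73108346, -0.59315467, -0.6758089 ],
       [-0.00905253,  0.62750141,  0.7785628 ,  0.92022212],
       [ 0.        ,  0.        ,  0.        ,  1.        ]])}
{'time_s': 0.1, 'q': array([ 1.08570882e+00,  1.81497134e-01,  1.60791282e+00, -3.63078242e-06,
        1.35377203e+00, -2.06304567e-01]), 'dq': array([-0.00039133, -0.00254099, -0.00219418, -0.00180169,  0.00138918,
        0.00019483]), 'joint_efforts': array([ 6.49261510e-04, -4.45874834e+01, -3.52238989e+01, -1.68895513e-04,
        4.14978771e-03,  2.59415674e-05]), 'eef_pos': array([0.15799206, 0.55237388, 0.24145481]), 'eef_rot': array([ 0.56411235, -0.42592052,  0.5651282 ,  0.42543987]), 'wrist_force': array([0.42887055, 0.01086782, 0.20592354]), 'torque': array([-0.05566367,  0.04013533, -0.01151669]), 'opening': 0.999972713870293} 0.011
```

View pics/top0.png

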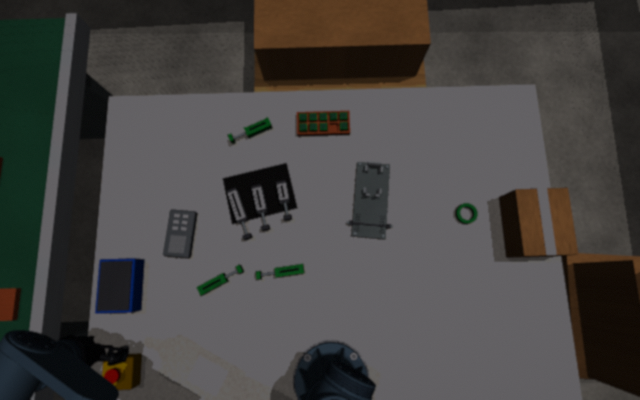

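View pics/side0.png

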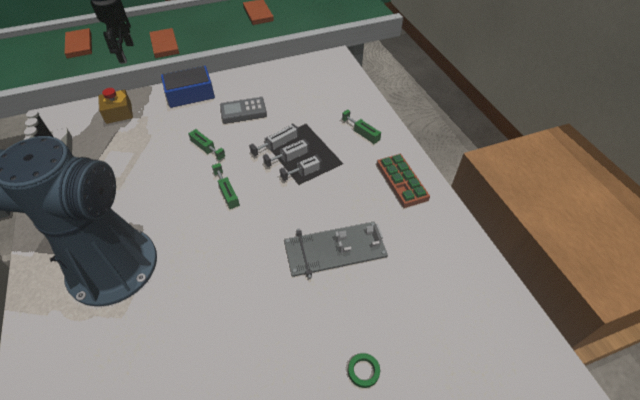

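Candidates, by top-picture pixel: white-barrelled gauges on the mat at (237,205), (259,198) and (283,191), and green look-alikes at (250,131), (220,280) and (281,271). By length, the middle one at (259,198) looks like the 90 mm gauge. I'll check this in a close crop.

```bash
cat > h.py <<'E'
import numpy as np, cv2
from bench import ctrl, eyes
def K(n):
    m=eyes.camera_model(n); f=200/np.tan(np.radians(m["vertical_fov"]/2)); return f,m["cx"],m["cy"],m["pose"]
def un(n,u,v,z):
    f,cx,cy,P=K(n); d=P[:3,:3]@np.array([(u-cx)/f,-(v-cy)/f,-1]); c=P[:3,3]
    return c+d*(z-c[2])/d[2]
def pr(n,p):
    f,cx,cy,P=K(n); q=P[:3,:3].T@(np.asarray(p,float)-P[:3,3])
    return np.array([cx+f*q[0]/-q[2], cy-f*q[1]/-q[2]])
def crop(im,u0,v0,u1,v1,s,fn):
    c=cv2.resize(im[v0:v1,u0:u1,::-1],None,fx=s,fy=s,interpolation=cv2.INTER_CUBIC)
    c=cv2.convertScaleAbs(c,alpha=1.6,beta=10)
    cv2.imwrite(fn,c)
E
python3 - <<'E'
from h import *
t=cv2.imread("pics/top0.png")[:,:,::-1]; s=cv2.imread("pics/side0.png")[:,:,::-1]
crop(t,215,155,305,245,6,"pics/tm.png"); crop(t,335,150,405,250,6,"pics/ts.png")
crop(s,240,110,350,190,7,"pics/sm.png"); crop(s,275,215,395,285,6,"pics/ss.png")
E
```

```text
(no output)
```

View pics/tm.png

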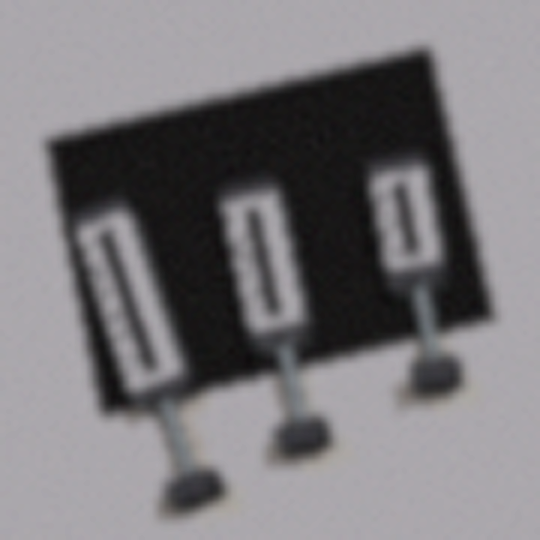

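View pics/ts.png

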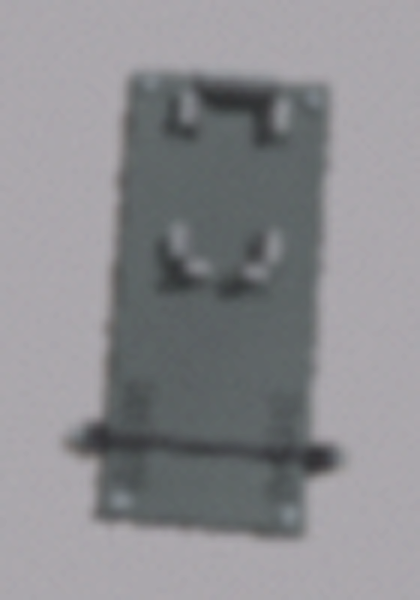

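View pics/sm.png

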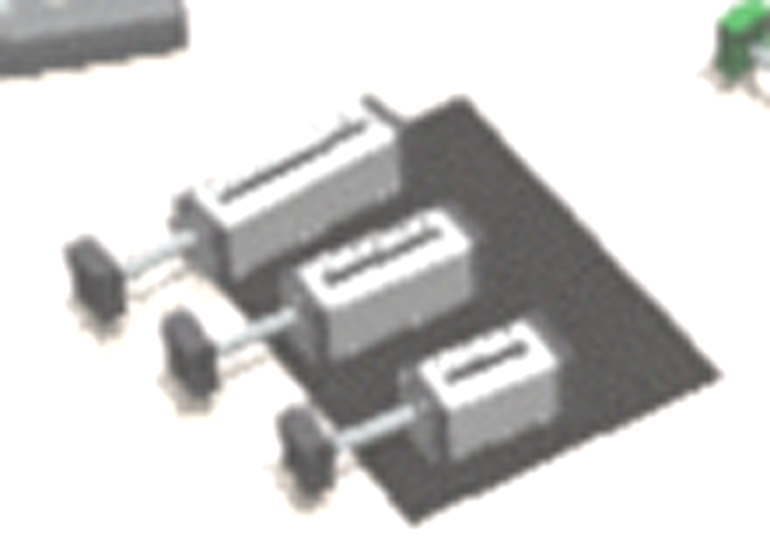

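View pics/ss.png

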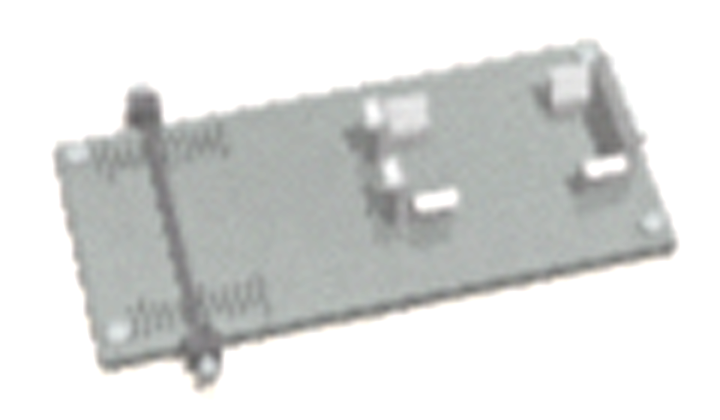

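The crops confirm three different barrels on the mat, long at crop (130,300), mid at (262,262) and short at (405,220), so the target is the one at top pixel (259,198). Next I'll rectify both views to the relevant planes and measure.

```bash
cat >> h.py <<'E'
def rect(n,im,x0,x1,y0,y1,z,s=2000):
    # world x up, y left ; s px per m
    W=int((y1-y0)*s);H=int((x1-x0)*s)
    pts=np.float32([[0,0],[W,0],[W,H],[0,H]])
    wp=[(x1,y1),(x1,y0),(x0,y0),(x0,y1)]
    src=np.float32([pr(n,[a,b,z]) for a,b in wp])
    M=cv2.getPerspectiveTransform(src,pts)
    return cv2.convertScaleAbs(cv2.warpPerspective(im[:,:,::-1],M,(W,H),flags=cv2.INTER_CUBIC),alpha=1.5)
E
python3 - <<'E'
from h import *
for n,c in (("top",[(352,162),(390,164),(385.5,239),(351,236)]),("top",[(259,198)])):
    for u,v in c: print(n,u,v,un(n,u,v,.012)*1000)
t=cv2.imread("pics/top0.png")[:,:,::-1]; s=cv2.imread("pics/side0.png")[:,:,::-1]
a=un("top",370,200,.012);b=un("top",262,205,.038)
for nm,p,z in (("st",a,.012),("ga",b,.038)):
    p=np.round(p*20)/20; print(nm,p)
    L=[rect(n,im,p[0]-.17,p[0]+.17,p[1]-.14,p[1]+.14,z,1400) for n,im in (("top",t),("side",s))]
    for q in L:
        for k in range(0,int(.34*1400),70): q[k,::6]=(0,255,255)
        for k in range(0,int(.28*1400),70): q[::6,k]=(0,255,255)
    cv2.imwrite(f"pics/r_{nm}.png",np.hstack(L))
E
```

```text
top 352 162 [678.5454815  -91.85734031  12.        ]
top 390 164 [ 667.86444335 -218.09638157   12.        ]
top 385.5 239 [ 419.25780706 -187.98957978   12.        ]
top 351 236 [432.04935411 -77.91557146  12.        ]
top 259 198 [565.13253195 218.11189915  12.        ]
st [ 0.55 -0.15  0.  ]
ga [0.55 0.2  0.05]
```

View pics/r_st.png

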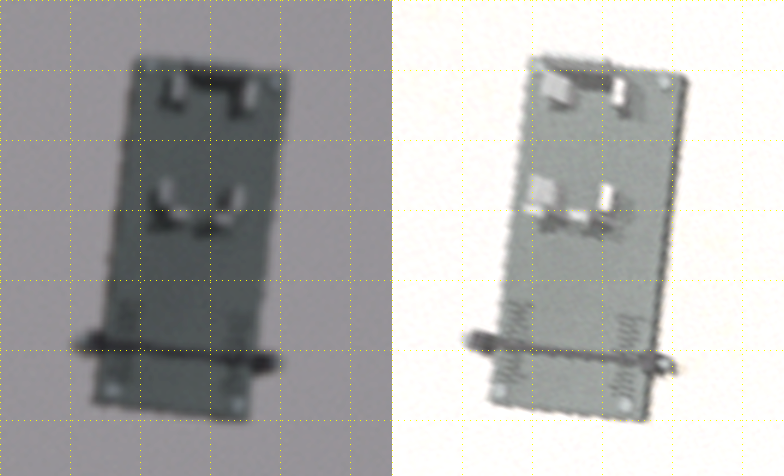

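View pics/r_ga.png

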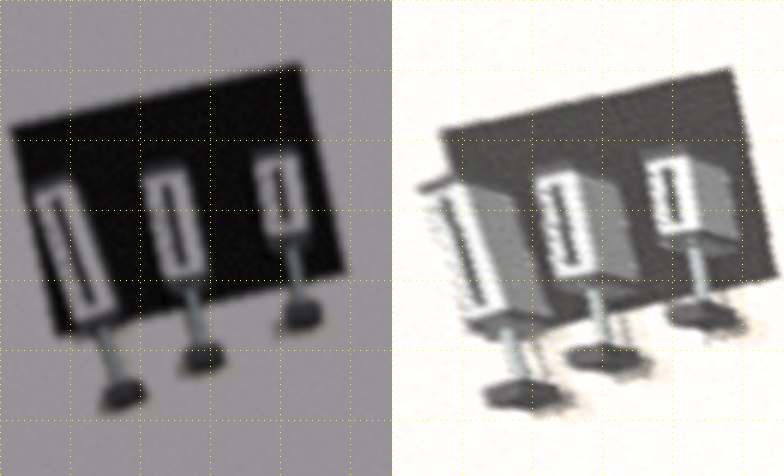

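```bash
cat > fit.py <<'E'
from h import *
def toworld(px,x1,y1,s): return x1-(px[1]+.5)/s, y1-(px[0]+.5)/s
def fit(n,im,box,z,lo,hi,seed,opn=0,cls=0,s=4000):
    x0,x1,y0,y1=box
    r=cv2.GaussianBlur(rect(n,im,x0,x1,y0,y1,z,s),(0,0),3); g=cv2.cvtColor(r,cv2.COLOR_BGR2GRAY)
    m=((g>=lo)&(g<=hi)).astype(np.uint8)*255
    if cls: m=cv2.morphologyEx(m,cv2.MORPH_CLOSE,np.ones((cls,cls)))
    if opn: m=cv2.morphologyEx(m,cv2.MORPH_OPEN,np.ones((opn,opn)))
    nn,lab,st,_=cv2.connectedComponentsWithStats(m)
    u=int((y1-seed[1])*s);v=int((x1-seed[0])*s)
    best=lab[v,u]; mm=(lab==best).astype(np.uint8)
    cs,_=cv2.findContours(mm,cv2.RETR_EXTERNAL,cv2.CHAIN_APPROX_NONE)
    c=max(cs,key=cv2.contourArea); R=cv2.minAreaRect(c)
    b=np.array([toworld(p,x1,y1,s) for p in cv2.boxPoints(R)])
    e=[b[1]-b[0],b[2]-b[1]]; L=[np.linalg.norm(k) for k in e]
    d=e[int(np.argmax(L))]; d=d*np.sign(d[0]); 
    return b.mean(0)*1000, np.degrees(np.arctan2(d[1],d[0])), np.array(sorted(L))*1000, best, g
E
python3 - <<'E'
from fit import *
t=cv2.imread("pics/top0.png")[:,:,::-1]; s=cv2.imread("pics/side0.png")[:,:,::-1]
for n,im in (("top",t),("side",s)):
    B=(.38,.72,-.29,-.01); _,_,_,_,g=fit(n,im,B,.012,0,80,(.55,-.12)); 
    print(n,[g[int((.72-.5)*4000),int((-.01-y)*4000)] for y in (-.02,-.05,-.12,-.15,-.25)])
    B=(.44,.62,.13,.33); r=fit(n,im,B,.038,0,80,(.55,.2)); g=r[-1]
    print([ g[int((.62-.52)*4000),int((.33-y)*4000)] for y in np.arange(.16,.3,.005)])
E
```

```text
top [np.uint8(148), np.uint8(150), np.uint8(80), np.uint8(83), np.uint8(148)]
[np.uint8(9), np.uint8(12), np.uint8(10), np.uint8(12), np.uint8(10), np.uint8(12), np.uint8(24), np.uint8(45), np.uint8(59), np.uint8(60), np.uint8(66), np.uint8(78), np.uint8(68), np.uint8(24), np.uint8(8), np.uint8(13), np.uint8(11), np.uint8(12), np.uint8(9), np.uint8(12), np.uint8(39), np.uint8(105), np.uint8(144), np.uint8(116), np.uint8(55), np.uint8(96), np.uint8(124), np.uint8(99)]
side [np.uint8(254), np.uint8(255), np.uint8(151), np.uint8(157), np.uint8(255)]
[np.uint8(83), np.uint8(102), np.uint8(107), np.uint8(92), np.uint8(84), np.uint8(86), np.uint8(85), np.uint8(98), np.uint8(106), np.uint8(119), np.uint8(117), np.uint8(131), np.uint8(129), np.uint8(95), np.uint8(78), np.uint8(105), np.uint8(134), np.uint8(139), np.uint8(141), np.uint8(137), np.uint8(139), np.uint8(198), np.uint8(244), np.uint8(231), np.uint8(140), np.uint8(141), np.uint8(230), np.uint8(240)]
```

Run:
```python
from fit import *
np.set_printoptions(precision=1,suppress=True)
t=cv2.imread("pics/top0.png")[:,:,::-1]; s=cv2.imread("pics/side0.png")[:,:,::-1]
for n,im,th,tg in (("top",t,113,75),("side",s,200,192)):
    print(n,"stand",fit(n,im,(.36,.74,-.29,-.01),.012,0,th,(.52,-.14),opn=140,cls=100)[:4])
    for nm,seed in (("long",(.545,.29)),("mid",(.559,.212)),("short",(.58,.135))):
        print(n,nm,fit(n,im,(.42,.66,.08,.36),.038,tg,255,seed,cls=45)[:4])
```

```text
top stand (array([ 549.5, -144.5], dtype=float32), np.float32(-5.7353644), array([121.1, 254. ], dtype=float32), np.int32(1))
top long (array([540. , 220.1], dtype=float32), np.float32(-0.0), array([239.8, 279.5], dtype=float32), np.int32(1))
top mid (array([540. , 220.1], dtype=float32), np.float32(-0.0), array([239.8, 279.5], dtype=float32), np.int32(1))
top short (array([540. , 220.1], dtype=float32), np.float32(-0.0), array([239.8, 279.5], dtype=float32), np.int32(1))
side stand (array([ 549.9, -149.2], dtype=float32), np.float32(-5.3017383), array([124.3, 255.6], dtype=float32), np.int32(1))
side long (array([540. , 220.1], dtype=float32), np.float32(-0.0), array([239.8, 279.5], dtype=float32), np.int32(1))
side mid (array([559.8, 215.6], dtype=float32), np.float32(12.030582), array([30.2, 73. ], dtype=float32), np.int32(4))
side short (array([580.8, 138.8], dtype=float32), np.float32(9.72757), array([30.8, 52.9], dtype=float32), np.int32(3))
```

```bash
cat > opt.py <<'E'
from h import *
from scipy.optimize import minimize
from scipy.ndimage import map_coordinates
def pose2(p,pts):  # p x,y(mm),deg ; pts mm local (x,y,z)
    c,s=np.cos(np.radians(p[2])),np.sin(np.radians(p[2])); P=np.asarray(pts,float)
    return np.c_[p[0]+c*P[:,0]-s*P[:,1], p[1]+s*P[:,0]+c*P[:,1], P[:,2]]/1000
def prn(n,W):
    f,cx,cy,P=K(n); q=(W-P[:3,3])@P[:3,:3]
    return np.c_[cx+f*q[:,0]/-q[:,2], cy-f*q[:,1]/-q[:,2]]
def edges(segs,d=2.0,N=80):
    # segs: (a,b,normal_out, sign): outside brighter sign=+1 ; returns inner/outer sample points
    I=[];O=[];S=[]
    for a,b,nv,sg in segs:
        a,b,nv=map(lambda k:np.array(k,float),(a,b,nv)); t=np.linspace(.04,.96,N)[:,None]
        L=a+(b-a)*t; I.append(L-nv*d);O.append(L+nv*d);S.append(np.full(N,sg))
    return np.vstack(I),np.vstack(O),np.concatenate(S)
def score(p,n,g,E):
    I,O,S=E
    f=lambda Q:map_coordinates(g,prn(n,pose2(p,Q))[:,::-1].T,order=1)
    return np.mean(S*(f(O)-f(I)))
def run(n,im,segs,p0,d=2.0,ang=True):
    g=cv2.GaussianBlur(im.astype(np.float32).mean(2),(0,0),.7); E=edges(segs,d)
    b=None
    for dx in (-4,0,4):
     for dy in (-4,0,4):
      for da in ((-1.5,1.5) if ang else (0,)):
        r=minimize(lambda p:-score(p,n,g,E),np.array(p0)+[dx,dy,da],method="Nelder-Mead",options=dict(initial_simplex=np.array(p0)+[dx,dy,da]+np.array([[0,0,0],[3,0,0],[0,3,0],[0,0,2]])))
        if b is None or r.fun<b.fun:b=r
    return b.x,-b.fun
E
python3 - <<'E'
from opt import *
np.set_printoptions(precision=2,suppress=True)
t=cv2.imread("pics/top0.png")[:,:,::-1]; s=cv2.imread("pics/side0.png")[:,:,::-1]
z=12
# plate about the trough origin; near side edges interrupted by the bar, avoid x -150..-120
R=dict(L=((-187,55,z),(63,55,z),(0,1,0),1),Rr=((-187,-55,z),(63,-55,z),(0,-1,0),1),F=((63,-55,z),(63,55,z),(1,0,0),1),N=((-187,-55,z),(-187,55,z),(-1,0,0),1))
p0=(.5507e3+62*np.cos(.12),-146.6-62*np.sin(.12),-6.9)
for n,im in (("top",t),("side",s)):
    print(n,run(n,im,list(R.values()),p0))
E
```

```text
Traceback (most recent call last):
  File "opt.py", line 27, in run
    r=minimize(lambda p:-score(p,n,g,E),np.array(p0)+[dx,dy,da],method="Nelder-Mead",options=dict(initial_simplex=np.array(p0)+[dx,dy,da]+np.array([[0,0,0],[3,0,0],[0,3,0],[0,0,2]])))
  File "opt.py", line 27, in <lambda>
    r=minimize(lambda p:-score(p,n,g,E),np.array(p0)+[dx,dy,da],method="Nelder-Mead",options=dict(initial_simplex=np.array(p0)+[dx,dy,da]+np.array([[0,0,0],[3,0,0],[0,3,0],[0,0,2]])))
                         ~~~~~^^^^^^^^^
  File "opt.py", line 20, in score
    return np.mean(S*(f(O)-f(I)))
                      ~^^^
  File "opt.py", line 19, in <lambda>
    f=lambda Q:map_coordinates(g,prn(n,pose2(p,Q))[:,::-1].T,order=1)
                                 ~~~^^^^^^^^^^^^^^
  File "opt.py", line 8, in prn
    f,cx,cy,P=K(n); q=(W-P[:3,3])@P[:3,:3]
              ~^^^
  File "h.py", line 4, in K
    m=eyes.camera_model(n); f=200/np.tan(np.radians(m["vertical_fov"]/2)); return f,m["cx"],m["cy"],m["pose"]
ValueError: time passes only in moves, steps and waits
```

```bash
cat > cam.py <<'E'
import numpy as np
C={'top':(53.83093049205701,322.67399530747923,194.2938173906104,np.array([[-0.02844886,0.97892224,-0.20224218,0.30989705],[-0.99958567,-0.02874613,0.00146777,0.01100831],[-0.00437684,0.20220015,0.97933444,1.27832892],[0,0,0,1]])),
'side':(51.668044516245615,314.7149604254774,199.89974205223655,np.array([[0.94139978,0.26787861,-0.20495734,0.3149107],[-0.33717134,0.73108346,-0.59315467,-0.6758089],[-0.00905253,0.62750141,0.7785628,0.92022212],[0,0,0,1]]))}
E
python3 - <<'E'
s=open('h.py').read()
i=s.index("def K");j=s.index("def un")
open('h.py','w').write("from cam import C\n"+s[:i]+"def K(n):\n    v,cx,cy,P=C[n]; return 200/np.tan(np.radians(v/2)),cx,cy,P\n"+s[j:])
E
cat > st.py <<'E'
from opt import *
np.set_printoptions(precision=2,suppress=True)
t=cv2.imread("pics/top0.png")[:,:,::-1]; s=cv2.imread("pics/side0.png")[:,:,::-1]
z=12
R=dict(L=((-187,55,z),(63,55,z),(0,1,0),1),Rr=((-187,-55,z),(63,-55,z),(0,-1,0),1),F=((63,-55,z),(63,55,z),(1,0,0),1),N=((-187,-55,z),(-187,55,z),(-1,0,0),1))
p0=(.5507e3+62*np.cos(.12),-146.6-62*np.sin(.12),-6.9)
for n,im in (("top",t),("side",s)):
    print(n,run(n,im,list(R.values()),p0))
def G(h): 
    z=38;l=h;return [((-l,15,z),(l,15,z),(0,1,0),-1),((-l,-15,z),(l,-15,z),(0,-1,0),-1),((l,-15,z),(l,15,z),(1,0,0),-1),((-l,-15,z),(-l,15,z),(-1,0,0),-1)]
for n,im in (("top",t),("side",s)):
    for h in (36,38,40,42.,45.): print(n,h,run(n,im,G(h),(560,215,12)))
E
python3 st.py
```

```text
top (array([ 610.42, -152.78,   -6.88]), np.float64(16.19789719581604))
side (array([ 610.24, -159.62,   -6.71]), np.float64(31.228850078582763))
top 36 (array([559.72, 215.73,  12.09]), np.float64(26.087132120132445))
top 38 (array([560.02, 215.76,  12.35]), np.float64(27.022063654661178))
top 40 (array([560.59, 215.85,  12.5 ]), np.float64(25.59146005511284))
top 42.0 (array([562.47, 216.26,  12.44]), np.float64(23.10457624197006))
top 45.0 (array([554.07, 214.41,  12.53]), np.float64(20.42811173796654))
side 36 (array([559.83, 216.14,  11.58]), np.float64(31.66485207080841))
side 38 (array([560.1 , 216.17,  12.16]), np.float64(32.26885895729065))
side 40 (array([561.3 , 216.51,  12.76]), np.float64(28.228288531303406))
side 42.0 (array([563.93, 217.16,  12.77]), np.float64(25.115310740470886))
side 45.0 (array([552.25, 214.86,  10.3 ]), np.float64(22.455200171470644))
```

```bash
cat > ov.py <<'E'
from opt import *
def box(x0,x1,y0,y1,z0,z1):
    c=[(x,y,z) for z in(z0,z1) for x,y in((x0,y0),(x1,y0),(x1,y1),(x0,y1))]
    i=[(0,1),(1,2),(2,3),(3,0),(4,5),(5,6),(6,7),(7,4),(0,4),(1,5),(2,6),(3,7)]
    return [(c[a],c[b]) for a,b in i]
def overlay(n,im,p,segs,win,s,fn,col=(0,0,255)):
    u0,v0,u1,v1=win
    c=cv2.resize(im[v0:v1,u0:u1,::-1],None,fx=s,fy=s,interpolation=cv2.INTER_CUBIC)
    c=cv2.convertScaleAbs(c,alpha=1.4)
    for a,b in segs:
        q=prn(n,pose2(p,[a,b])); q=(q-[u0,v0]+.5)*s-.5
        cv2.line(c,*[tuple(int(round(k*16)) for k in r) for r in q],col,1,cv2.LINE_AA,4)
    if fn: cv2.imwrite(fn,c)
    return c
GA=box(-45,45,-15,15,4,38)+box(-103,-89,-13,13,14,46)
def ST(mx=None):
    S=box(-187,63,-55,55,0,12)+box(-47,47,-17,17,12,12)
    for x in(-47,47): S+=[((x,-17,12),(x,-17,49)),((x,17,12),(x,17,49))]
    if mx is not None: S+=box(mx-2.5,mx+2.5,-56,56,12,16)
    return S
E
python3 - <<'E'
from ov import *
t=cv2.imread("pics/top0.png")[:,:,::-1]; s=cv2.imread("pics/side0.png")[:,:,::-1]
p=(560,216,12.3); q=(610.4,-154,-6.85)
a=overlay("top",t,p,GA,(225,160,295,240),5,None);b=overlay("side",s,p,GA,(245,125,325,185),5,None)
c=np.zeros((400,750,3),np.uint8); c[:400,:350]=a; c[:300,350:]=b; cv2.imwrite("pics/og.png",c)
a=overlay("top",t,q,ST(-140),(335,150,405,250),5,None);b=overlay("side",s,q,ST(-140),(275,215,395,285),4,None)
c=np.zeros((500,840,3),np.uint8); c[:500,:350]=a; c[:280,350:350+480]=b; cv2.imwrite("pics/os.png",c[:,:800])
E
```

```text
(no output)
```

View pics/og.png

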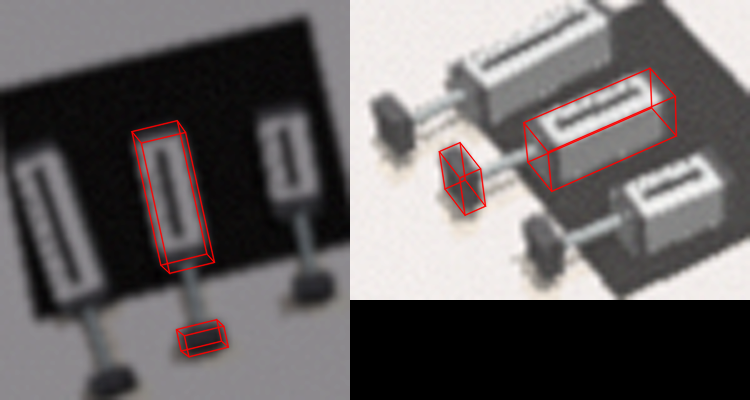

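View pics/os.png

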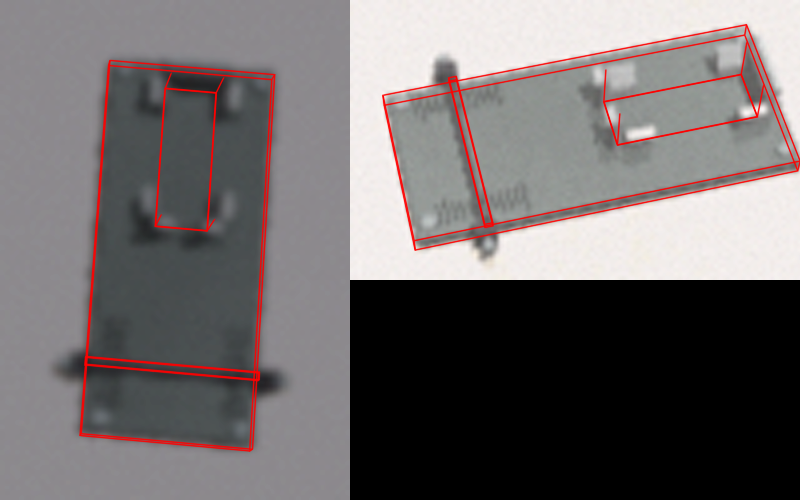

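```bash
cat > st2.py <<'E'
from ov import *
np.set_printoptions(precision=2,suppress=True)
t=cv2.imread("pics/top0.png")[:,:,::-1]; s=cv2.imread("pics/side0.png")[:,:,::-1]
def R(zl,zr,zn,zf=12): return [((-187,55,zl),(-150,55,zl),(0,1,0),1),((-120,55,zl),(63,55,zl),(0,1,0),1),((-187,-55,zr),(-150,-55,zr),(0,-1,0),1),((-120,-55,zr),(63,-55,zr),(0,-1,0),1),((63,-55,zf),(63,55,zf),(1,0,0),1),((-187,-55,zn),(-187,55,zn),(-1,0,0),1)]
p0=(610.4,-155,-6.8)
for d in (1.5,3):
    print(run("top",t,R(0,12,0),p0,d),run("side",s,R(12,0,0),p0,d))
    # joint
def joint(d=2):
    gt,gs=[cv2.GaussianBlur(i.astype(np.float32).mean(2),(0,0),.7) for i in (t,s)]
    Et,Es=edges(R(0,12,0),d),edges(R(12,0,0),d)
    r=minimize(lambda p:-2*score(p,"top",gt,Et)-score(p,"side",gs,Es),p0,method="Nelder-Mead"); return r.x
print(joint())
# mark: scan x for darkness of bar top z=16, over |y|<50
q=joint()
for n,im in (("top",t),("side",s)):
    g=im.astype(np.float32).mean(2); xs=np.arange(-190,-90,1.)
    v=[map_coordinates(g,prn(n,pose2(q,[(x,y,15) for y in np.r_[np.linspace(-24,24,30)]]))[:,::-1].T,order=1).mean() for x in xs]
    v=np.array(v); i=v.argmin(); w=np.clip(np.median(v)-v[i-4:i+5],0,None); print(n,xs[i],(xs[i-4:i+5]*w).sum()/w.sum(),v[i],np.median(v))
E
python3 st2.py
```

```text
(array([ 611.1 , -153.55,   -6.86]), np.float64(12.552858273188273)) (array([ 611.21, -154.15,   -6.74]), np.float64(27.233419609069824))
(array([ 610.92, -153.37,   -6.83]), np.float64(23.487542223930358)) (array([ 611.21, -154.56,   -6.8 ]), np.float64(48.0200336933136))
[ 611.15 -154.05   -6.79]
top -145.0 -144.71107997416155 39.042973 54.840244
side -145.0 -144.869230340881 76.01088 104.75015
```

```bash
cat >> h.py <<'E'
def tool():
    from scipy.spatial.transform import Rotation as Ro
    o=ctrl.get_obs(); w,x,y,z=o["eef_rot"]; M=Ro.from_quat([x,y,z,w]).as_matrix()
    return o, np.degrees(np.arctan2(M[1,2],M[0,2])), M
E
python3 - <<'E'
from h import *
np.set_printoptions(precision=4,suppress=True)
o,a,M=tool(); print(o["eef_pos"]*1000,a,M)
g=np.array([560,216]); th=np.radians(12.3)
t=g-12*np.array([np.cos(th),np.sin(th)]); print("target",t,"shift",t-o["eef_pos"][:2]*1000)
for w in (102.3,-77.7): print("spin",np.radians(w-a), np.radians(w-19.1-a))
E
```

```text
[157.9921 552.3739 241.4548] 74.02697375063892 [[-0.0007 -0.9614  0.2752]
 [-0.0014  0.2752  0.9614]
 [-1.      0.0003 -0.0016]]
target [548.2755 213.4436] shift [ 390.2834 -338.9302]
spin 0.4934573975541342 0.1600995104232171
spin -2.6481352560356592 -2.981493143166576
```

Emit:
{"op": "step_arm", "data": {"xyz": [[40, -35, 0], [80, -70, 0], [120, -105, 0], [160, -140, 0], [200, -174, 0], [240, -208, 0], [280, -243, 0], [320, -278, 0], [355, -308, 0], [390, -339, 0]], "spin": [0.05, 0.1, 0.15, 0.2, 0.25, 0.3, 0.35, 0.4, 0.45, 0.493], "fingers": [55, 55, 55, 55, 55, 55, 55, 55, 55, 55]}}

```text
time_s: 1.1
eef_pos: [0.5367, 0.2232, 0.2419]
eef_rot: [0.443, -0.551, 0.443, 0.551]
wrist_force: [0.5, 2.0, 0.0]
opening: 0.551
```

Emit:
{"op": "step_arm", "data": {"xyz": [[0, 0, -30], [0, 0, -60], [0, 0, -90], [0, 0, -120], [0, 0, -140], [0, 0, -140], [0, 0, -140]], "spin": [0, 0, 0, 0, 0, 0, 0], "fingers": [55, 55, 55, 55, 55, 55, 55]}}

```text
time_s: 1.8
eef_pos: [0.5355, 0.2248, 0.1023]
eef_rot: [0.443, -0.55, 0.444, 0.551]
wrist_force: [-0.0, -0.6, -0.1]
opening: 0.547
```

Run:
```python
from h import *
np.set_printoptions(precision=4,suppress=True)
o,a,M=tool(); print(o["time_s"],o["eef_pos"]*1000,a,o["opening"],o["wrist_force"])
t=eyes.camera("top"); s=eyes.camera("side")
cv2.imwrite("pics/t1.png",t[:,:,::-1]);cv2.imwrite("pics/s1.png",s[:,:,::-1])
crop(t,205,130,325,260,4,"pics/t1c.png"); crop(s,220,90,360,200,5,"pics/s1c.png")
```

```text
1.8 [535.4947 224.8367 102.2505] 102.27369686647872 0.5474505508417576 [-0.0402 -0.6004 -0.1201]
```

View pics/s1c.png

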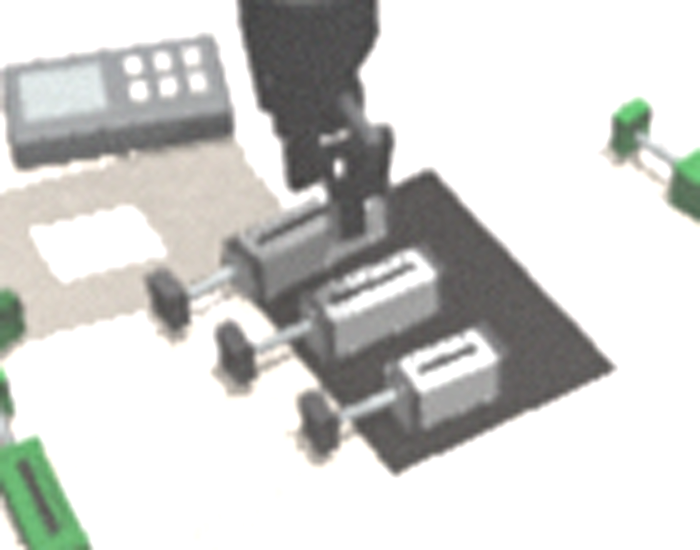

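View pics/t1c.png

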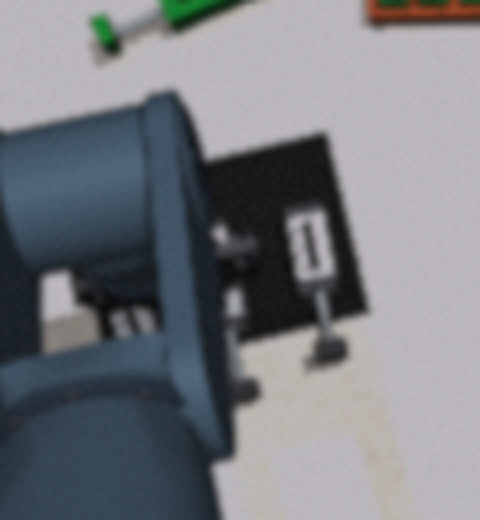

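The gripper is over the mat but about 13 mm short in x and 11 mm in y, because the rows were clipped. I'll correct that before descending.

Emit:
{"op": "step_arm", "data": {"xyz": [[6, -6, 0], [13, -11.5, 0], [13, -11.5, 0], [13, -11.5, -10], [13, -11.5, -20], [13, -11.5, -30], [13, -11.5, -35], [13, -11.5, -35]], "spin": [0, 0, 0, 0, 0, 0, 0, 0], "fingers": [55, 55, 55, 55, 55, 55, 55, 55]}}

```text
time_s: 2.7
eef_pos: [0.5475, 0.2133, 0.0657]
eef_rot: [0.443, -0.55, 0.444, 0.551]
wrist_force: [-0.6, -0.4, -0.2]
opening: 0.55
```

Run:
```python
from h import *
np.set_printoptions(precision=4,suppress=True)
o,a,M=tool(); print(o["time_s"],o["eef_pos"]*1000,a,o["opening"],o["wrist_force"])
s=eyes.camera("side")
cv2.imwrite("pics/s2.png",s[:,:,::-1])
crop(s,230,100,340,190,7,"pics/s2c.png")
```

```text
2.7 [547.4823 213.3091  65.6552] 102.28344255156802 0.5502028014132417 [-0.6289 -0.4448 -0.1771]
```

View pics/s2c.png

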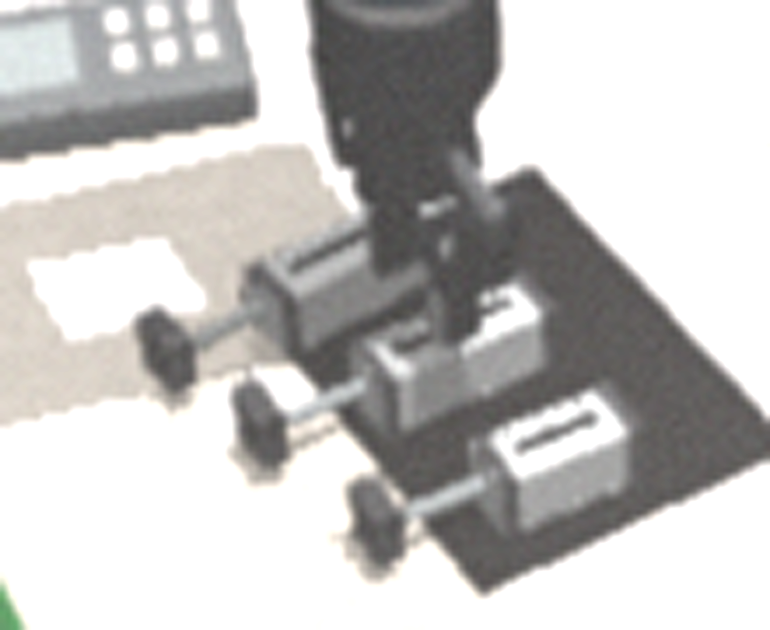

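The near finger's tip is over the front edge of the middle barrel at crop (460,335), so the straddle looks right. I'll descend and close.

Emit:
{"op": "step_arm", "data": {"xyz": [[0.5, 0, -10], [0.5, 0, -20], [0.5, 0, -30], [0.5, 0, -40], [0.5, 0, -45.5], [0.5, 0, -45.5], [0.5, 0, -45.5]], "spin": [0, 0, 0, 0, 0, 0, 0], "fingers": [55, 55, 55, 55, 55, 55, 55]}}

```text
time_s: 3.45
eef_pos: [0.5492, 0.2134, 0.0217]
eef_rot: [0.444, -0.551, 0.444, 0.551]
wrist_force: [-0.1, 0.4, 0.3]
opening: 0.55
```

Emit:
{"op": "step_arm", "data": {"xyz": [[0, 0, 0], [0, 0, 0], [0, 0, 0], [0, 0, 0], [0, 0, 0], [0, 0, 0], [0, 0, 0], [0, 0, 0]], "spin": [0, 0, 0, 0, 0, 0, 0, 0], "fingers": [20, 20, 20, 20, 20, 20, 20, 20]}}

```text
time_s: 4.25
eef_pos: [0.5498, 0.2135, 0.0225]
eef_rot: [-0.444, 0.551, -0.443, -0.55]
wrist_force: [-0.8, -0.4, 6.0]
opening: 0.339
```

Emit:
{"op": "step_arm", "data": {"xyz": [[0, 0, 10], [0, 0, 25], [0, 0, 45], [0, 0, 70], [0, 0, 95], [0, 0, 110], [0, 0, 110]], "spin": [0, 0, 0, 0, 0, 0, 0], "fingers": [20, 20, 20, 20, 20, 20, 20]}}

```text
time_s: 4.95
eef_pos: [0.5509, 0.2137, 0.135]
eef_rot: [-0.445, 0.552, -0.442, -0.549]
wrist_force: [0.2, -0.6, -2.0]
opening: 0.338
```

Run:
```python
from h import *
np.set_printoptions(precision=4,suppress=True)
o,a,M=tool(); print(o["time_s"],o["eef_pos"]*1000,a,o["opening"],o["wrist_force"])
s=eyes.camera("side")
cv2.imwrite("pics/s3.png",s[:,:,::-1])
crop(s,230,60,340,190,4,"pics/s3c.png")
```

```text
4.95 [550.9242 213.7191 134.9587] 102.27748080796806 0.33837409288652315 [ 0.1787 -0.6469 -2.004 ]
```

View pics/s3c.png

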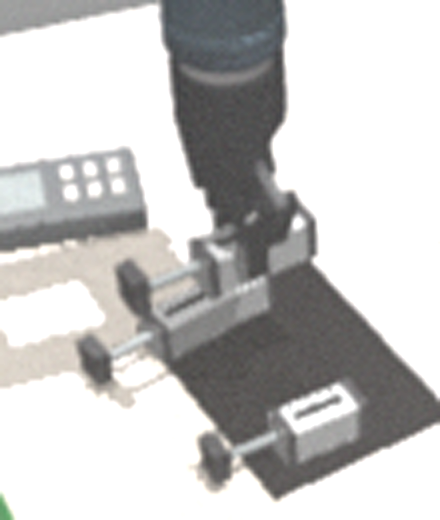

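The gauge is lifted: its barrel is at crop (270,245) and its tab at (130,280). It looks level and the neighbours haven't moved. I'll carry it to the stand.

Emit:
{"op": "step_arm", "data": {"xyz": [[5, -36, 0], [10, -72, 0], [15, -108, 0], [20, -144, 0], [25, -180, 0], [30, -216, 0], [35, -252, 0], [40, -288, 0], [45, -324, 0], [50, -366, 0]], "spin": [-0.033, -0.067, -0.1, -0.133, -0.167, -0.2, -0.233, -0.267, -0.3, -0.333], "fingers": [20, 20, 20, 20, 20, 20, 20, 20, 20, 20]}}

```text
time_s: 6.0
eef_pos: [0.598, -0.1531, 0.1296]
eef_rot: [0.529, -0.468, 0.529, 0.47]
wrist_force: [0.1, 0.6, -1.8]
opening: 0.338
```

Emit:
{"op": "step_arm", "data": {"xyz": [[0, 0, 0], [0, 0, 0]], "spin": [0, 0], "fingers": [20, 20]}}

```text
time_s: 6.2
eef_pos: [0.598, -0.1532, 0.1298]
eef_rot: [0.529, -0.468, 0.53, 0.47]
wrist_force: [-0.2, 0.0, -2.3]
opening: 0.337
```

Run:
```python
from h import *
np.set_printoptions(precision=4,suppress=True)
o,a,M=tool(); print(o["time_s"],o["eef_pos"]*1000,a,o["opening"],o["wrist_force"])
s=eyes.camera("side");t=eyes.camera("top")
cv2.imwrite("pics/s4.png",s[:,:,::-1]);cv2.imwrite("pics/t4.png",t[:,:,::-1])
crop(s,265,170,405,285,5,"pics/s4c.png")
crop(t,320,140,420,250,5,"pics/t4c.png")
```

```text
6.2 [ 597.951  -153.2021  129.8089] 83.07072468145387 0.33742819821421766 [-0.1818  0.0154 -2.295 ]
```

View pics/s4c.png

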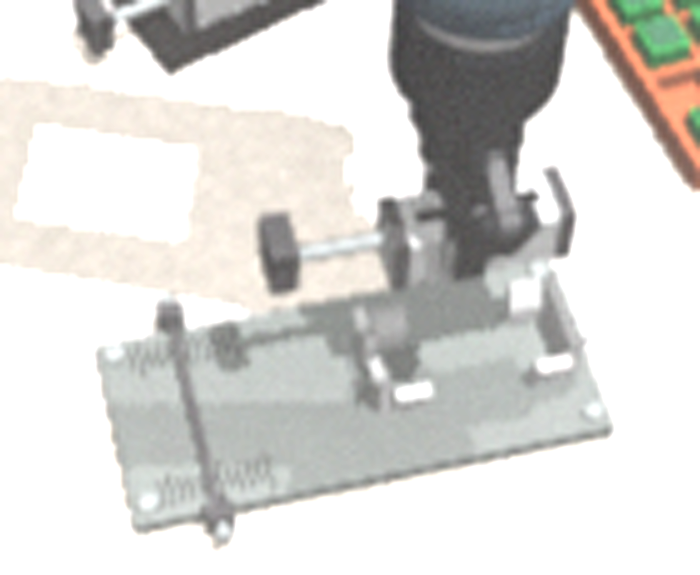

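View pics/t4c.png

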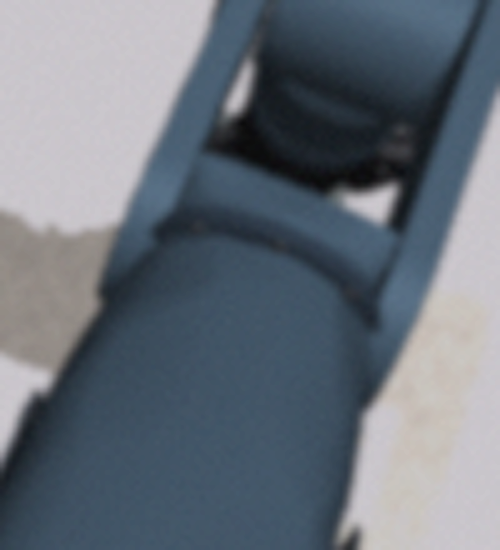

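Run:
```python
from ov import *
s=cv2.imread("pics/s4.png")[:,:,::-1]
th=np.radians(-6.9); z=111.3-4
G=[tuple(np.add(k,(0,0,z)) for k in e) for e in GA]
p=(597.95+10.5*np.cos(th),-153.2+10.5*np.sin(th),-6.9); print(p)
overlay("side",s,p,G,(305,190,395,245),8,"pics/s4o.png")
```

```text
(np.float64(608.3739520902592), np.float64(-154.4614368077638), -6.9)
```

View pics/s4o.png

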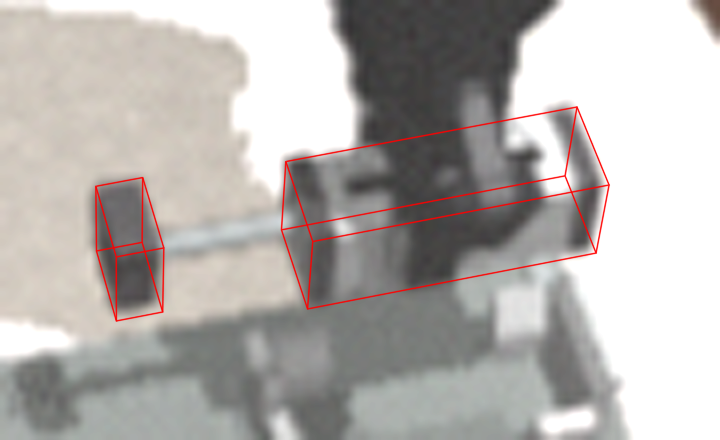

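Emit:
{"op": "step_arm", "data": {"xyz": [[2.7, 0.5, 0], [2.7, 0.5, -10], [2.7, 0.5, -20], [2.7, 0.5, -30], [2.7, 0.5, -40], [2.7, 0.5, -50], [2.7, 0.5, -54], [2.7, 0.5, -54], [2.7, 0.5, -54]], "spin": [0.002, 0.002, 0.002, 0.002, 0.002, 0.002, 0.002, 0.002, 0.002], "fingers": [20, 20, 20, 20, 20, 20, 20, 20, 20]}}

```text
time_s: 7.2
eef_pos: [0.6021, -0.1523, 0.078]
eef_rot: [0.528, -0.47, 0.528, 0.47]
wrist_force: [0.1, 0.6, -0.5]
opening: 0.335
```

Run:
```python
from ov import *
np.set_printoptions(precision=4,suppress=True)
o,a,M=tool(); print(o["time_s"],o["eef_pos"]*1000,a,o["opening"],o["wrist_force"])
s=eyes.camera("side"); cv2.imwrite("pics/s5.png",s[:,:,::-1])
e=o["eef_pos"]*1000; A=a-90; th=np.radians(A); z=e[2]-18.5-4
G=[tuple(np.add(k,(0,0,z)) for k in e_) for e_ in GA]
p=(e[0]+10.5*np.cos(th),e[1]+10.5*np.sin(th),A); print(p,z+4)
overlay("side",s,p,G,(305,190,395,260),8,"pics/s5o.png")
```

```text
7.2 [ 602.0616 -152.2762   77.9738] 83.30277774759867 0.3351602642954814 [ 0.0722  0.6067 -0.529 ]
(np.float64(612.4899933273308), np.float64(-153.50077712994357), np.float64(-6.697222252401332)) 59.4738144142552
```

View pics/s5o.png

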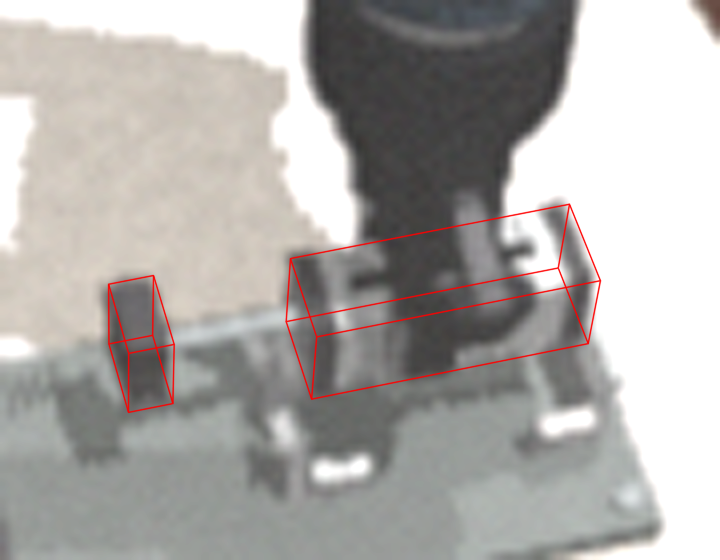

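Emit:
{"op": "step_arm", "data": {"xyz": [[-0.8, -0.3, -5], [-0.8, -0.3, -10], [-0.8, -0.3, -14], [-0.8, -0.3, -18], [-0.8, -0.3, -22], [-0.8, -0.3, -24], [-0.8, -0.3, -24]], "spin": [-0.001, -0.001, -0.001, -0.001, -0.001, -0.001, -0.001], "fingers": [20, 20, 20, 20, 20, 20, 20]}}

```text
time_s: 7.95
eef_pos: [0.6008, -0.1524, 0.0533]
eef_rot: [0.528, -0.469, 0.529, 0.47]
wrist_force: [1.1, -0.3, -1.7]
opening: 0.34
```

Run:
```python
from ov import *
np.set_printoptions(precision=4,suppress=True)
o,a,M=tool(); print(o["time_s"],o["eef_pos"]*1000,a,o["opening"],o["wrist_force"],o["torque"])
s=eyes.camera("side"); cv2.imwrite("pics/s6.png",s[:,:,::-1])
crop(s,305,190,395,260,8,"pics/s6c.png")
```

```text
7.95 [ 600.8486 -152.3653   53.3204] 83.24621052356385 0.3398095324861231 [ 1.0656 -0.2893 -1.7007] [ 0.0282 -0.0135 -0.0347]
```

View pics/s6c.png

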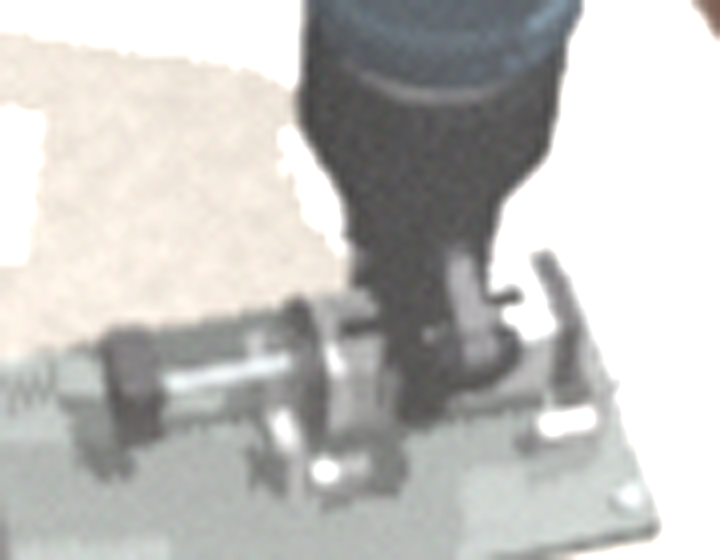

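The barrel is between the end walls with no contact force, and the rod is over the slot at crop (260,370). I'll continue down.

Emit:
{"op": "step_arm", "data": {"xyz": [[0, 0, -4], [0, 0, -8], [0, 0, -12], [0, 0, -16], [0, 0, -19], [0, 0, -21], [0, 0, -22], [0, 0, -22]], "spin": [0, 0, 0, 0, 0, 0, 0, 0], "fingers": [20, 20, 20, 20, 20, 20, 20, 20]}}

```text
time_s: 8.8
eef_pos: [0.601, -0.1528, 0.0316]
eef_rot: [0.528, -0.47, 0.529, 0.47]
wrist_force: [0.3, -4.2, -4.0]
opening: 0.344
```

Run:
```python
from ov import *
np.set_printoptions(precision=4,suppress=True)
o,a,M=tool(); print(o["time_s"],o["eef_pos"]*1000,a,o["opening"],o["wrist_force"],o["torque"])
s=eyes.camera("side"); cv2.imwrite("pics/s7.png",s[:,:,::-1])
crop(s,305,190,395,260,8,"pics/s7c.png")
```

```text
8.8 [ 601.027  -152.8121   31.5927] 83.24151506687902 0.34361816101250436 [ 0.2681 -4.2368 -4.0033] [-0.7025  0.0219 -0.1557]
```

View pics/s7c.png

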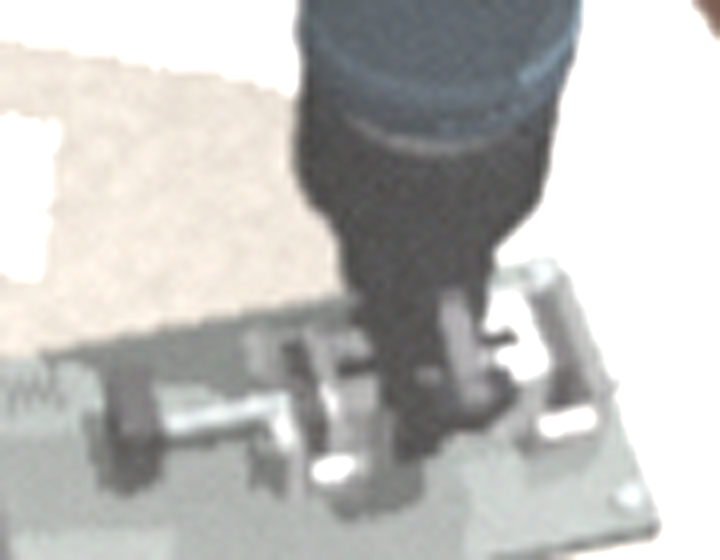

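Emit:
{"op": "step_arm", "data": {"xyz": [[0, -0.7, -0.5], [0, -1, -1], [0, -1, -1.5], [0, -1, -1.5]], "spin": [0, 0, 0, 0], "fingers": [20, 20, 20, 20]}}

```text
time_s: 9.25
eef_pos: [0.601, -0.153, 0.0306]
eef_rot: [0.529, -0.47, 0.528, 0.47]
wrist_force: [-2.2, 1.9, 2.8]
opening: 0.335
```

Emit:
{"op": "step_arm", "data": {"xyz": [[0, 0, 0], [0, 0, 0], [0, 0, 0], [0, 0, 0], [0, 0, 0]], "spin": [0, 0, 0, 0, 0], "fingers": [42, 48, 55, 55, 55]}}

```text
time_s: 9.75
eef_pos: [0.6011, -0.1534, 0.0303]
eef_rot: [0.529, -0.47, 0.529, 0.47]
wrist_force: [0.2, 0.2, -0.4]
opening: 0.548
```

Emit:
{"op": "step_arm", "data": {"xyz": [[0, 0, 10], [0, 0, 25], [0, 0, 45], [0, 0, 70], [-30, 0, 90], [-60, 4, 90], [-100, 8, 90], [-100, 10, 90]], "spin": [0, 0, 0, 0, 0, 0, 0, 0], "fingers": [55, 55, 55, 55, 55, 55, 55, 55]}}

```text
time_s: 10.55
eef_pos: [0.4963, -0.1418, 0.1202]
eef_rot: [0.528, -0.468, 0.529, 0.471]
wrist_force: [0.4, -0.3, -0.1]
opening: 0.547
```

Run:
```python
from ov import *
np.set_printoptions(precision=4,suppress=True)
o,a,M=tool(); print(o["time_s"],o["eef_pos"]*1000,a,o["opening"],o["wrist_force"],o["torque"])
s=eyes.camera("side"); t=eyes.camera("top");cv2.imwrite("pics/s8.png",s[:,:,::-1]);cv2.imwrite("pics/t8.png",t[:,:,::-1])
crop(s,285,190,395,290,7,"pics/s8c.png")
crop(t,320,140,420,250,5,"pics/t8c.png")
```

```text
10.55 [ 496.3354 -141.8213  120.1905] 83.22285117951512 0.5473109374796289 [ 0.3916 -0.2681 -0.1386] [-0.0273  0.0308 -0.0107]
```

View pics/s8c.png

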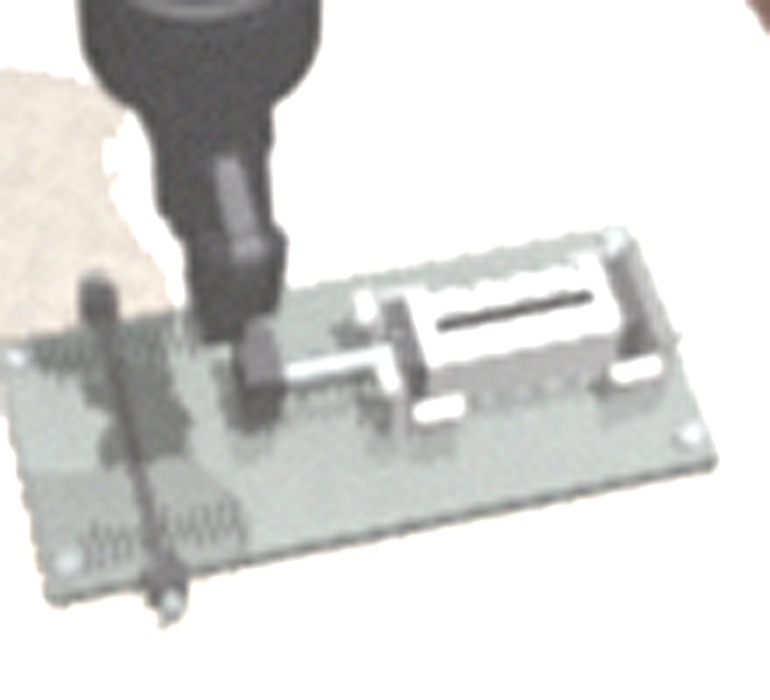

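View pics/t8c.png

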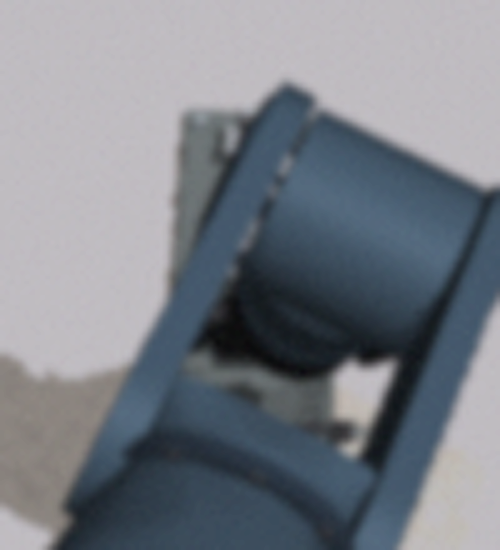

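Run:
```python
from ov import *
np.set_printoptions(precision=2,suppress=True)
s=cv2.imread("pics/s8.png")[:,:,::-1]
G=[tuple(np.add(k,(0,0,8)) for k in e) for e in GA]
h=38;z=46
E=[((-h,15,z),(h,15,z),(0,1,0),-1),((-h,-15,z),(h,-15,z),(0,-1,0),-1),((h,-15,z),(h,15,z),(1,0,0),-1),((-h,-15,z),(-h,15,z),(-1,0,0),-1)]
r=run("side",s,E,(611,-154,-6.8)); print(r)
overlay("side",s,(611.1,-153.9,-6.8),G,(305,200,395,260),8,"pics/s8o.png")
```

```text
(array([ 611.02, -153.24,   -6.44]), np.float64(42.005525612831114))
```

View pics/s8o.png

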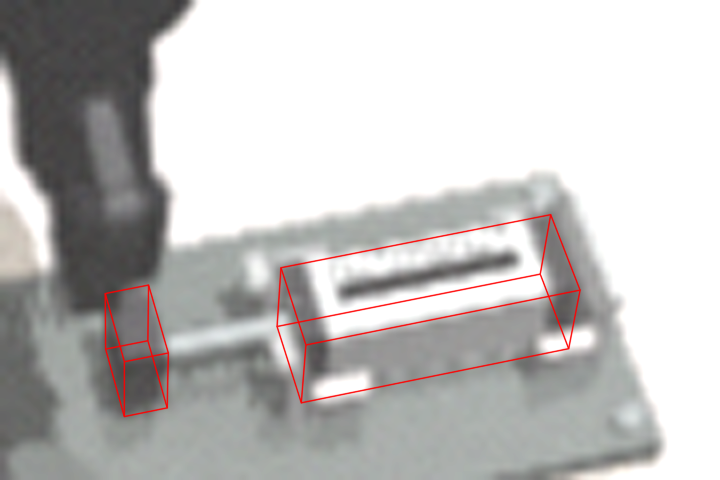

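The fit puts the seated gauge at (611.0, -153.2), against the trough at (611.1, -153.9), so it is fully down. The tab should be at (515.8, -142.0). Moving over it.

Emit:
{"op": "step_arm", "data": {"xyz": [[10, 0, 0], [19.5, -0.2, -10], [19.5, -0.2, -30], [19.5, -0.2, -45], [19.5, -0.2, -45]], "spin": [0, 0, 0, 0, 0], "fingers": [55, 55, 55, 55, 55]}}

```text
time_s: 11.15
eef_pos: [0.5199, -0.143, 0.073]
eef_rot: [0.528, -0.468, 0.529, 0.471]
wrist_force: [-0.2, -0.3, -0.2]
opening: 0.55
```

Run:
```python
from ov import *
np.set_printoptions(precision=4,suppress=True)
o,a,M=tool(); print(o["time_s"],o["eef_pos"]*1000,a,o["opening"],o["wrist_force"])
s=eyes.camera("side");cv2.imwrite("pics/s9.png",s[:,:,::-1])
crop(s,285,190,395,290,7,"pics/s9c.png")
```

```text
11.15 [ 519.9369 -142.9781   72.9889] 83.26706975057522 0.5500341153636846 [-0.1905 -0.2778 -0.1946]
```

View pics/s9c.png

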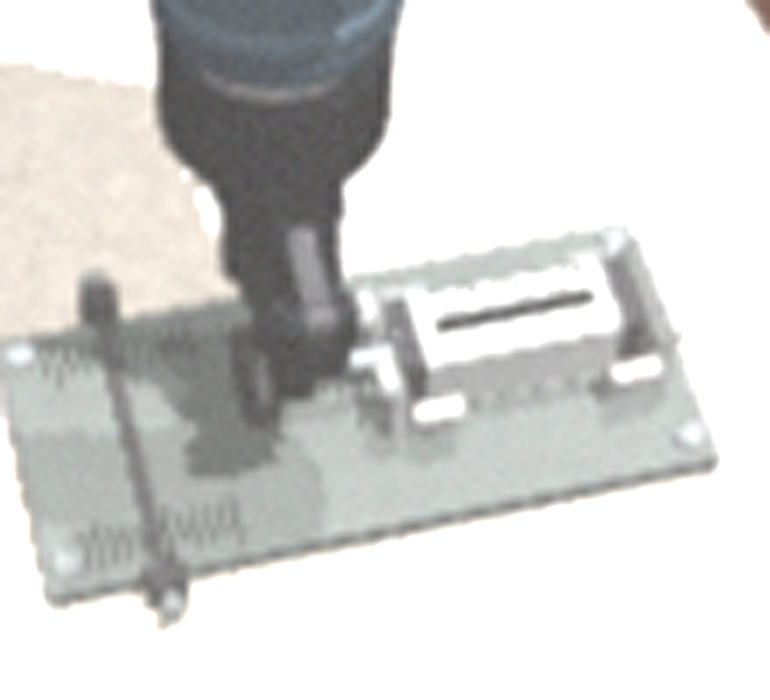

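Emit:
{"op": "step_arm", "data": {"xyz": [[-4, 1, 0], [-4, 1, -10], [-4, 1, -20], [-4, 1, -30], [-4, 1, -36], [-4, 1, -36], [-4, 1, -36]], "spin": [0, 0, 0, 0, 0, 0, 0], "fingers": [55, 55, 55, 55, 55, 55, 55]}}

```text
time_s: 11.9
eef_pos: [0.5165, -0.1426, 0.0391]
eef_rot: [0.529, -0.47, 0.529, 0.47]
wrist_force: [-0.2, 0.4, 0.1]
opening: 0.548
```

Run:
```python
from ov import *
np.set_printoptions(precision=4,suppress=True)
o,a,M=tool(); print(o["time_s"],o["eef_pos"]*1000,a,o["opening"],o["wrist_force"])
s=eyes.camera("side");cv2.imwrite("pics/s10.png",s[:,:,::-1])
crop(s,295,200,375,270,9,"pics/s10c.png")
```

```text
11.9 [ 516.4721 -142.6022   39.0652] 83.24645499591333 0.5478024925000238 [-0.1776  0.3797  0.1054]
```

View pics/s10c.png

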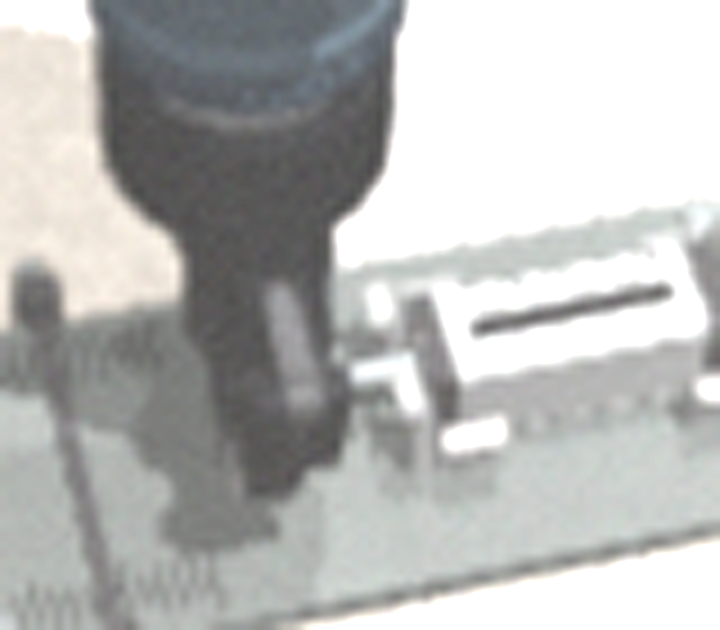

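Emit:
{"op": "step_arm", "data": {"xyz": [[0, 0.4, 0], [0, 0.4, 0], [0, 0.4, 0], [0, 0.4, 0], [0, 0.4, 0], [0, 0.4, 0], [0, 0.4, 0]], "spin": [0, 0, 0, 0, 0, 0, 0], "fingers": [45, 35, 15, 15, 15, 15, 15]}}

```text
time_s: 12.65
eef_pos: [0.5167, -0.1424, 0.0396]
eef_rot: [0.529, -0.47, 0.529, 0.469]
wrist_force: [-2.1, -1.9, 5.6]
opening: 0.292
```

The opening of 0.29 (about 25 mm) fits the 26 mm tab. I'll pull along the stand's -x, direction (-0.993, +0.118).

Emit:
{"op": "step_arm", "data": {"xyz": [[-3, 0.35, 0], [-7, 0.8, 0], [-11, 1.3, 0], [-15, 1.8, 0], [-19, 2.3, 0], [-23, 2.7, 0], [-27, 3.2, 0], [-31, 3.7, 0], [-35, 4.2, 0], [-35, 4.2, 0]], "spin": [0, 0, 0, 0, 0, 0, 0, 0, 0, 0], "fingers": [15, 15, 15, 15, 15, 15, 15, 15, 15, 15]}}

```text
time_s: 13.65
eef_pos: [0.4817, -0.1382, 0.0395]
eef_rot: [0.529, -0.47, 0.528, 0.469]
wrist_force: [5.7, -0.7, 1.4]
opening: 0.29
```

Run:
```python
from ov import *
np.set_printoptions(precision=4,suppress=True)
o,a,M=tool(); print(o["time_s"],o["eef_pos"]*1000,a,o["opening"],o["wrist_force"])
s=eyes.camera("side");cv2.imwrite("pics/s11.png",s[:,:,::-1])
G=[tuple(np.add(k,(0,0,8)) for k in e) for e in box(-45,45,-15,15,4,38)]
c=overlay("side",s,(611.0,-153.6,-6.8),G,(285,200,395,280),7,"pics/s11c.png")
```

```text
13.65 [ 481.7184 -138.2152   39.5401] 83.23865009002125 0.29036864408704216 [ 5.7204 -0.6812  1.3592]
```

View pics/s11c.png

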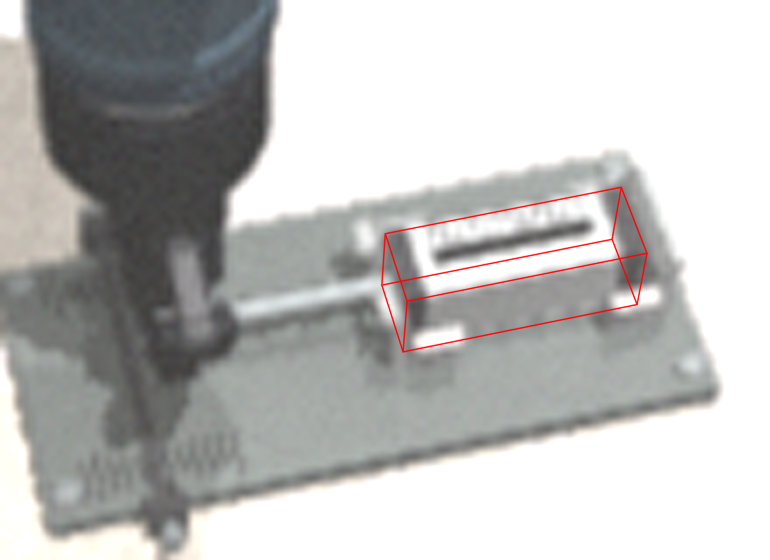

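Emit:
{"op": "step_arm", "data": {"xyz": [[-4, 0.5, 0], [-8, 0.9, 0], [-11, 1.3, 0], [-13.4, 1.6, 0], [-13.4, 1.6, 0]], "spin": [0, 0, 0, 0, 0], "fingers": [15, 15, 15, 15, 15]}}

```text
time_s: 14.2
eef_pos: [0.4688, -0.1367, 0.0396]
eef_rot: [0.529, -0.47, 0.528, 0.469]
wrist_force: [8.2, -2.3, -0.6]
opening: 0.286
```

Run:
```python
from ov import *
np.set_printoptions(precision=4,suppress=True)
o,a,M=tool(); e=o["eef_pos"]*1000; print(o["time_s"],e,a,o["opening"],o["wrist_force"])
c,sn=np.cos(np.radians(6.8)),np.sin(np.radians(6.8))
print("tcp stand x",(e[0]-611.1)*c-(e[1]+153.9)*sn)
s=eyes.camera("side");cv2.imwrite("pics/s12.png",s[:,:,::-1])
t=eyes.camera("top");cv2.imwrite("pics/t12.png",t[:,:,::-1])
G=[tuple(np.add(k,(0,0,8)) for k in e) for e in box(-45,45,-15,15,4,38)+box(-152,-138,-13,13,14,46)]
c=overlay("side",s,(610.5,-153.6,-6.8),G,(285,200,385,280),7,"pics/s12c.png")
crop(s,285,210,345,280,9,"pics/s12d.png")
crop(t,330,170,410,250,7,"pics/t12d.png")
```

```text
14.2 [ 468.8133 -136.6922   39.6213] 83.24092937763244 0.28573596625882997 [ 8.2279 -2.2926 -0.5595]
tcp stand x -143.32324435148695
```

View pics/s12c.png

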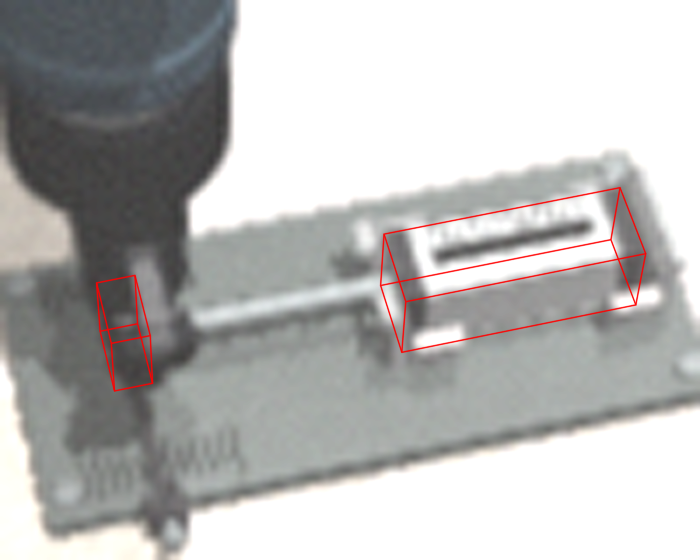

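View pics/s12d.png

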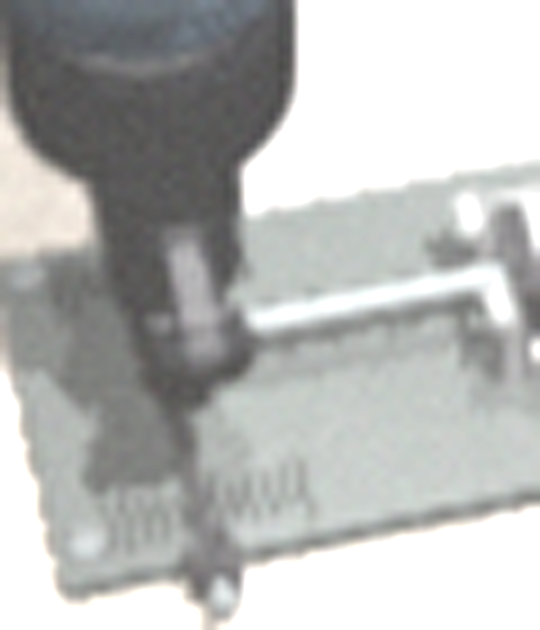

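View pics/t12d.png

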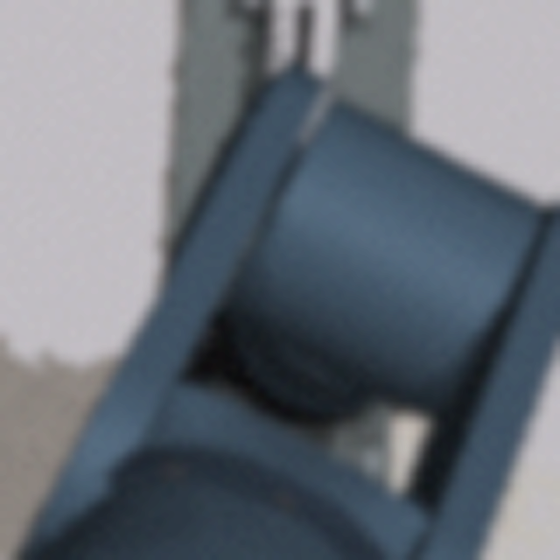

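Run:
```python
from ov import *
q=(611.1,-153.9,-6.8)
def mk(tx,fx,op,n,fn,win,sc):
    s=cv2.imread(n)[:,:,::-1]
    c=overlay("side",s,q,box(tx-7,tx+7,-13,13,22,54)+box(-147.3,-142.3,-56,56,12,16),win,sc,None)
    u0,v0,u1,v1=win
    for a,b in box(fx-11,fx+11,-op-10,-op,28,55)+box(fx-11,fx+11,op,op+10,28,55):
        w=prn("side",pose2(q,[a,b])); w=(w-[u0,v0]+.5)*sc-.5
        cv2.line(c,*[tuple(int(round(k*16)) for k in r) for r in w],(0,255,0),1,cv2.LINE_AA,4)
    return c
a=mk(-96,-95.4,23.5,"pics/s10.png","",(285,205,345,275),6)
b=mk(-144.3,-143.3,13,"pics/s12.png","",(285,205,345,275),6)
cv2.imwrite("pics/cmp.png",np.hstack([a,b]))
```

```text
(no output)
```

View pics/cmp.png

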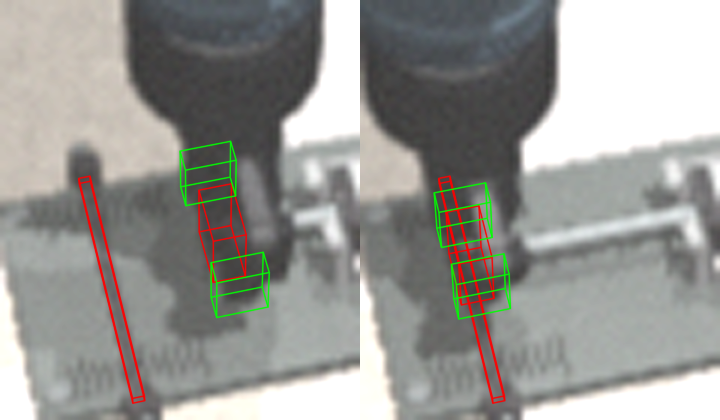

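All estimates put the tab at about -144.3 in the stand frame. The mark is at -144.8, which is well inside ±5 mm. Holding for two seconds and more.

Emit:
{"op": "step_arm", "data": {"xyz": [[0, 0, 0], [0, 0, 0], [0, 0, 0], [0, 0, 0], [0, 0, 0], [0, 0, 0], [0, 0, 0], [0, 0, 0], [0, 0, 0], [0, 0, 0]], "spin": [0, 0, 0, 0, 0, 0, 0, 0, 0, 0], "fingers": [15, 15, 15, 15, 15, 15, 15, 15, 15, 15]}}

```text
time_s: 15.3
eef_pos: [0.469, -0.1367, 0.0396]
eef_rot: [0.529, -0.47, 0.528, 0.469]
wrist_force: [7.4, -2.2, -0.6]
opening: 0.29
```

Emit:
{"op": "step_arm", "data": {"xyz": [[0, 0, 0], [0, 0, 0], [0, 0, 0], [0, 0, 0], [0, 0, 0], [0, 0, 0], [0, 0, 0], [0, 0, 0], [0, 0, 0], [0, 0, 0]], "spin": [0, 0, 0, 0, 0, 0, 0, 0, 0, 0], "fingers": [15, 15, 15, 15, 15, 15, 15, 15, 15, 15]}}

```text
time_s: 16.3
eef_pos: [0.469, -0.1367, 0.0396]
eef_rot: [0.529, -0.47, 0.528, 0.469]
wrist_force: [7.7, -0.9, 0.7]
opening: 0.291
```

Run:
```python
from ov import *
np.set_printoptions(precision=4,suppress=True)
o,a,M=tool(); e=o["eef_pos"]*1000; print(o["time_s"],e,a,o["opening"],o["wrist_force"])
s=eyes.camera("side");cv2.imwrite("pics/s13.png",s[:,:,::-1])
c=cv2.resize(s[225:270,295:340,::-1],None,fx=13,fy=13,interpolation=cv2.INTER_CUBIC)
cv2.imwrite("pics/s13c.png",cv2.convertScaleAbs(c,alpha=3))
```

```text
16.3 [ 469.0285 -136.7287   39.6057] 83.24809268768426 0.29083956282205314 [ 7.7275 -0.9452  0.6994]
```

View pics/s13c.png

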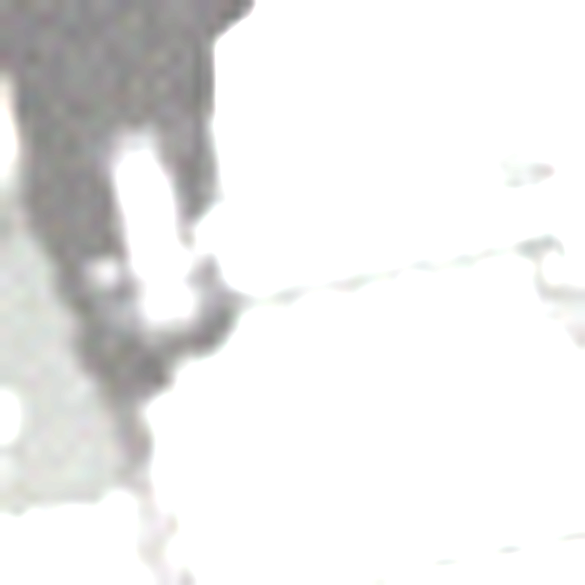

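The hold read 7.4–7.7 N, which means about 46–48 mm drawn. The fingertips at crop (120,380) are in line with the bar at (135,430). Easing home at about 40 mm/s.

Emit:
{"op": "step_arm", "data": {"xyz": [[2, -0.2, 0], [5, -0.6, 0], [9, -1.1, 0], [13, -1.5, 0], [17, -2, 0], [21, -2.5, 0], [25, -3, 0], [29, -3.5, 0], [32, -3.8, 0], [35, -4.2, 0]], "spin": [0, 0, 0, 0, 0, 0, 0, 0, 0, 0], "fingers": [15, 15, 15, 15, 15, 15, 15, 15, 15, 15]}}

```text
time_s: 17.35
eef_pos: [0.5034, -0.1408, 0.0395]
eef_rot: [0.529, -0.47, 0.529, 0.47]
wrist_force: [3.7, -1.7, 4.2]
opening: 0.292
```

Emit:
{"op": "step_arm", "data": {"xyz": [[3, -0.4, 0], [6, -0.7, 0], [8, -1, 0], [10, -1.2, 0], [11, -1.3, 0], [12, -1.4, 0], [12.5, -1.5, 0], [12.5, -1.5, 0], [12.5, -1.5, 0]], "spin": [0, 0, 0, 0, 0, 0, 0, 0, 0], "fingers": [15, 15, 15, 15, 15, 15, 15, 15, 15]}}

```text
time_s: 18.25
eef_pos: [0.5157, -0.1424, 0.0395]
eef_rot: [0.528, -0.47, 0.529, 0.47]
wrist_force: [2.3, -2.6, 5.1]
opening: 0.29
```

Run:
```python
from ov import *
np.set_printoptions(precision=4,suppress=True)
o,a,M=tool(); e=o["eef_pos"]*1000; print(o["time_s"],e,a,o["opening"],o["wrist_force"])
s=eyes.camera("side");cv2.imwrite("pics/s14.png",s[:,:,::-1])
crop(s,295,200,395,270,7,"pics/s14c.png")
h=38;z=46
E=[((-h,15,z),(h,15,z),(0,1,0),-1),((-h,-15,z),(h,-15,z),(0,-1,0),-1),((h,-15,z),(h,15,z),(1,0,0),-1),((-h,-15,z),(-h,15,z),(-1,0,0),-1)]
for n in ("s8","s13","s14"):
    print(n,run("side",cv2.imread(f"pics/{n}.png")[:,:,::-1],E,(611,-154,-6.8)))
```

```text
18.25 [ 515.7373 -142.3582   39.5108] 83.25112400277276 0.29015120760922647 [ 2.2716 -2.6001  5.1494]
s8 (array([ 611.018 , -153.2387,   -6.4446]), np.float64(42.005525612831114))
s13 (array([ 610.6715, -153.0245,   -6.6842]), np.float64(41.075184321403505))
s14 (array([ 610.7274, -153.0153,   -6.5865]), np.float64(41.058104681968686))
```

View pics/s14c.png

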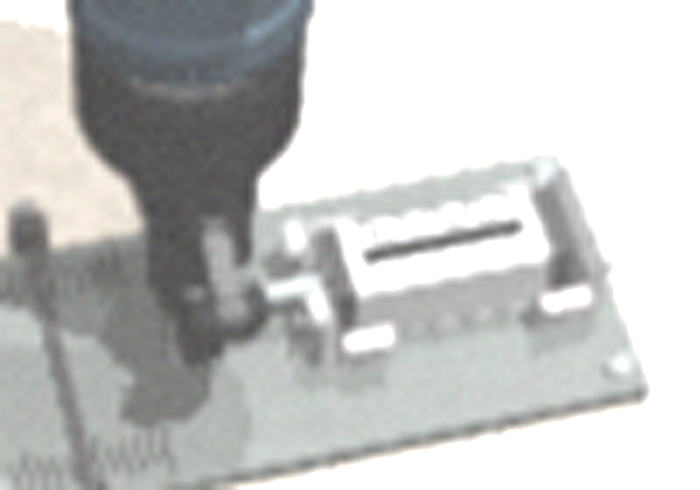

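The wrist still reads 2.3 N, so the tab isn't against its stop yet. I'll creep further.

Emit:
{"op": "step_arm", "data": {"xyz": [[0.4, 0, 0], [0.8, -0.1, 0], [1.2, -0.15, 0], [1.2, -0.15, 0], [1.2, -0.15, 0]], "spin": [0, 0, 0, 0, 0], "fingers": [15, 15, 15, 15, 15]}}

```text
time_s: 18.8
eef_pos: [0.5164, -0.1424, 0.0395]
eef_rot: [0.528, -0.469, 0.529, 0.47]
wrist_force: [0.9, -2.7, 7.4]
opening: 0.294
```

Emit:
{"op": "step_arm", "data": {"xyz": [[0.4, 0, 0], [0.8, -0.1, 0], [1, -0.1, 0], [1, -0.1, 0], [1, -0.1, 0]], "spin": [0, 0, 0, 0, 0], "fingers": [15, 15, 15, 15, 15]}}

```text
time_s: 19.3
eef_pos: [0.5164, -0.1424, 0.0394]
eef_rot: [0.528, -0.469, 0.529, 0.471]
wrist_force: [-5.1, -2.3, 9.5]
opening: 0.288
```

The force has reversed to -5 N, so the tab is against its stop. Releasing and rising.

Emit:
{"op": "step_arm", "data": {"xyz": [[-0.6, 0, 0], [-0.6, 0, 0], [-0.6, 0, 0], [-0.6, 0, 0], [-0.6, 0, 0], [-0.6, 0, 0]], "spin": [0, 0, 0, 0, 0, 0], "fingers": [15, 32, 40, 50, 55, 55]}}

```text
time_s: 19.9
eef_pos: [0.5168, -0.1421, 0.0389]
eef_rot: [0.528, -0.469, 0.529, 0.47]
wrist_force: [0.8, 0.5, 0.8]
opening: 0.549
```

Emit:
{"op": "step_arm", "data": {"xyz": [[0, 0, 10], [0, 0, 25], [0, 0, 45], [0, 0, 80], [-20, 0, 110], [-60, 0, 130], [-100, 0, 150], [-120, 20, 150], [-120, 60, 150], [-120, 100, 150]], "spin": [0, 0, 0, 0, 0, 0, 0, 0, 0, 0], "fingers": [55, 55, 55, 55, 55, 55, 55, 55, 55, 55]}}

```text
time_s: 20.9
eef_pos: [0.3971, -0.0421, 0.1912]
eef_rot: [0.53, -0.47, 0.529, 0.468]
wrist_force: [0.6, -0.2, -0.5]
opening: 0.552
```

Emit:
{"op": "step_arm", "data": {"xyz": [[0, 50, 0], [0, 100, 0], [0, 140, 0], [0, 140, 0]], "spin": [0, 0, 0, 0], "fingers": [55, 55, 55, 55]}}

```text
time_s: 21.3
eef_pos: [0.3968, 0.1018, 0.1908]
eef_rot: [0.528, -0.472, 0.526, 0.471]
wrist_force: [-0.0, -0.5, 0.0]
opening: 0.551
```

Run:
```python
from ov import *
np.set_printoptions(precision=2,suppress=True)
o,a,M=tool(); e=o["eef_pos"]*1000; print(o["time_s"],e,o["opening"],o["wrist_force"])
s=eyes.camera("side");cv2.imwrite("pics/s15.png",s[:,:,::-1])
t=eyes.camera("top");cv2.imwrite("pics/t15.png",t[:,:,::-1])
h=38;z=46
E=[((-h,15,z),(h,15,z),(0,1,0),-1),((-h,-15,z),(h,-15,z),(0,-1,0),-1),((h,-15,z),(h,15,z),(1,0,0),-1),((-h,-15,z),(-h,15,z),(-1,0,0),-1)]
for n,im in(("side",s),("top",t)): print(n,run(n,im,E,(611,-154,-6.8)))
G=[tuple(np.add(k,(0,0,8)) for k in e) for e in GA]
a=overlay("side",s,(610.9,-153.5,-6.8),G,(305,200,395,260),5,None)
b=overlay("top",t,(610.9,-153.5,-6.8),G,(340,155,400,245),5,None)
c=np.zeros((450,750,3),np.uint8);c[:300,:450]=a;c[:450,450:]=b;cv2.imwrite("pics/f.png",c)
```

```text
21.3 [396.77 101.78 190.79] 0.5511941376815922 [-0.02 -0.5   0.02]
side (array([ 610.81, -153.45,   -7.23]), np.float64(36.82883486747742))
top (array([ 610.58, -152.98,   -6.77]), np.float64(21.818146407604218))
```

View pics/f.png

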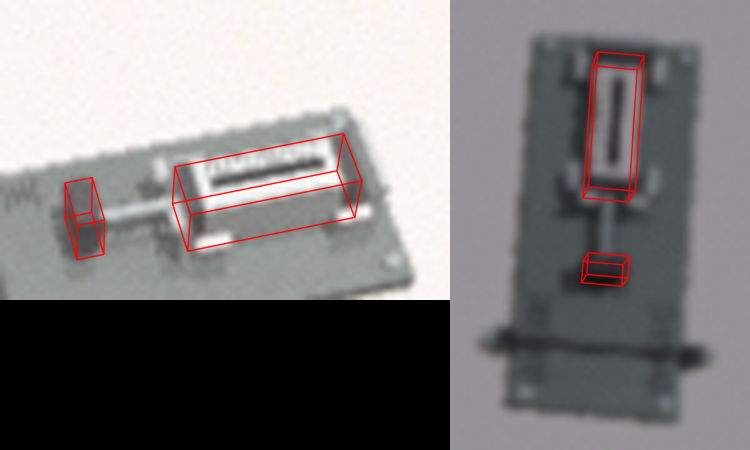

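View pics/t15.png

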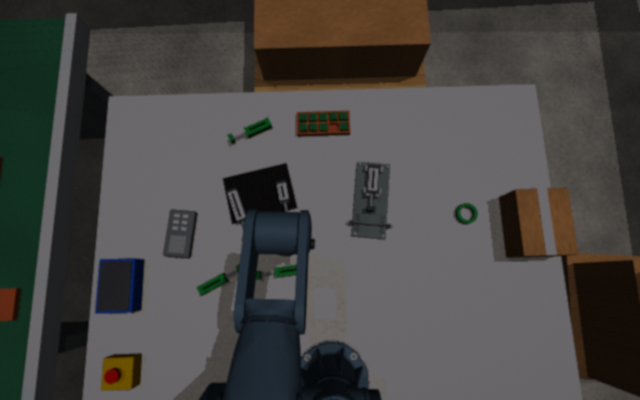

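The gauge lies in the trough at top pixel (372,178) and its home-position outline fits in both views. The neighbours, meter and tape are where they began, and the arm is clear.

```bash
python3 -c "
from bench import hand_in; print(hand_in())"
```

```text
the job is handed in; nothing more can be done
None
```

I handed the job in at about 21.3 s of the 59 s allowed; `hand_in` gives no verdict. The middle gauge (90 mm barrel) was laid in the trough and let go. I then drew its tab about 48 mm to the mark, held it there for two seconds, eased it home at up to about 40 mm/s, and released it.

**Last checks:**
- **Gauge seated:** both cameras put it within about 1 mm of the trough's middle, and the angle fits differ from the stand's by at most 0.5°. The tab's outline at home fits in both views.
- **Tab home:** the wrist force reversed to -5 N before I let go, which shows the tab was against its stop.
- **Surroundings:** by eye, the other gauges, the meter and the tape roll look unmoved. I did not measure them again. The arm is clear of everything.

**Less certain:** the fingers hid the tab while I held it over the mark. Its place there, about 0.5 mm from the bar's centre and good to about 1.5 mm, comes from the arm position. The pull force (7.4–7.7 N, about 46–48 mm drawn) roughly agrees. An earlier single reading of 8.2 N was somewhat high for that distance.

**Stand position:** my first fit disagreed between the two cameras by 7 mm in y. Once I fitted the visible outline instead, they agreed to about 1 mm.

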